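# Turn the thermowell blocks up and probe them

## Task

First roll every hexagonal aluminium block over on the bench, flat by flat and without lifting it off the bench, until its well is on top. Then push a temperature probe from the rack all the way down into the well of each block and let it stand there, and last of all throw the data logger's lever fully on. Leave the other things on the bench where they are.

Things in the scene. Friction and masses are not known exactly. Their poses are not given: they have to be found in the camera images.
- block_a: one of up to three identical bare aluminium hexagonal blocks (may be absent), 60 mm across flats (each flat 34.6 mm wide), 66 mm long, 0.4 to 0.7 kg, lying on a flat; slides easily. Origin at the block's centre, 30 mm above the bench. y runs along its length, to flat end faces; z points out of the one flat with the well in its middle. A dark line on each end face runs from the middle towards that flat
- block_a_well (a point): centre of the mouth of this block's well, on the flat itself: a square hole 12 mm wide and 40 mm deep, going straight in, with the z axis pointing straight out of it; the same axes as the block
- block_b: one of up to three identical bare aluminium hexagonal blocks (may be absent), 60 mm across flats (each flat 34.6 mm wide), 66 mm long, 0.4 to 0.7 kg, lying on a flat; slides easily. Origin at the block's centre, 30 mm above the bench. y runs along its length, to flat end faces; z points out of the one flat with the well in its middle. A dark line on each end face runs from the middle towards that flat
- block_b_well (a point): centre of the mouth of this block's well, on the flat itself: a square hole 12 mm wide and 40 mm deep, going straight in, with the z axis pointing straight out of it; the same axes as the block
- block_c: one of up to three identical bare aluminium hexagonal blocks (may be absent), 60 mm across flats (each flat 34.6 mm wide), 66 mm long, 0.4 to 0.7 kg, lying on a flat; slides easily. Origin at the block's centre, 30 mm above the bench. y runs along its length, to flat end faces; z points out of the one flat with the well in its middle. A dark line on each end face runs from the middle towards that flat
- block_c_well (a point): centre of the mouth of this block's well, on the flat itself: a square hole 12 mm wide and 40 mm deep, going straight in, with the z axis pointing straight out of it; the same axes as the block
- probe_a_grip (a point): middle of the handle of one of three identical wireless temperature probes, 128 mm long, 60 g: a round steel stem 8 mm thick, 65 mm long with a rounded end, below a round black handle 22 mm thick, 60 mm tall. It stands stem down in a hole of the white rack. This point is 95 mm above the stem's end; z runs up the probe
- probe_a_tip (a point): the end of this probe's stem; z runs up the probe
- probe_b_grip (a point): middle of the handle of one of three identical wireless temperature probes, 128 mm long, 60 g: a round steel stem 8 mm thick, 65 mm long with a rounded end, below a round black handle 22 mm thick, 60 mm tall. It stands stem down in a hole of the white rack. This point is 95 mm above the stem's end; z runs up the probe
- probe_b_tip (a point): the end of this probe's stem; z runs up the probe
- probe_c_grip (a point): middle of the handle of one of three identical wireless temperature probes, 128 mm long, 60 g: a round steel stem 8 mm thick, 65 mm long with a rounded end, below a round black handle 22 mm thick, 60 mm tall. It stands stem down in a hole of the white rack. This point is 95 mm above the stem's end; z runs up the probe
- probe_c_tip (a point): the end of this probe's stem; z runs up the probe
- logger_lever (a joint): toggle lever on top of the grey data logger box (150 x 120 x 50 mm): 0 is off (leaning to the logger's display end, the side towards the robot), 1.0 rad is fully on (leaning away from the robot); it moves easily and stays where it is left
- logger_lever_tip (a point): tip of that lever, 80 mm from its pivot; the lever swings about its y axis, and its x axis, taken level, points the way the lever moves to be switched on
- rack_mid (a point): mouth of the middle hole of the fixed white probe rack, 210 x 60 x 55 mm, in its top face; three 12 mm square holes, 45 mm deep, 70 mm apart in a row along x
- beaker: glass beaker, 70 mm wide, 90 mm tall; a bystander, to be left alone; origin at the middle of its underside
- amber_bottle: amber bottle, 76 mm wide, 140 mm tall; a bystander, to be left alone; origin at the middle of its underside
- amber_small: amber bottle, 60 mm wide, 120 mm tall; a bystander, to be left alone; origin at the middle of its underside
- jar: white lidded jar, 68 mm wide, 45 mm tall; a bystander, to be left alone; origin at the middle of its underside
- weigh_boat: open square white weighing tray, 75 mm wide, 18 mm tall; a bystander, to be left alone; origin at the middle of its underside
- dish: glass dish, 80 mm wide, 14 mm tall; a bystander, to be left alone; origin at the middle of its underside
- spatula: slim steel lab spatula lying flat, about 160 mm long, 8 mm high; a bystander, to be left alone; origin at the middle of its underside

How it is judged:
On the way, in this order (a step that is already met when the one before it is completed fails the run):
1. every block has been rolled so that it lies with its well on top (angle between each of block_a, block_b, block_c's own z axis and vertical below 0.12 rad and height (world z) of each of block_a, block_b, block_c below 0.036 m and linear speed of each of block_a, block_b, block_c below 0.02 m/s), for 0.2 s.
2. every block has a probe fully in its well (((z of probe_a_tip in the frame of block_a_well below -0.034 m and horizontal distance between probe_a_tip and block_a_well below 0.01 m) or (z of probe_b_tip in the frame of block_a_well below -0.034 m and horizontal distance between probe_b_tip and block_a_well below 0.01 m) or (z of probe_c_tip in the frame of block_a_well below -0.034 m and horizontal distance between probe_c_tip and block_a_well below 0.01 m)) and ((z of probe_a_tip in the frame of block_b_well below -0.034 m and horizontal distance between probe_a_tip and block_b_well below 0.01 m) or (z of probe_b_tip in the frame of block_b_well below -0.034 m and horizontal distance between probe_b_tip and block_b_well below 0.01 m) or (z of probe_c_tip in the frame of block_b_well below -0.034 m and horizontal distance between probe_c_tip and block_b_well below 0.01 m)) and ((z of probe_a_tip in the frame of block_c_well below -0.034 m and horizontal distance between probe_a_tip and block_c_well below 0.01 m) or (z of probe_b_tip in the frame of block_c_well below -0.034 m and horizontal distance between probe_b_tip and block_c_well below 0.01 m) or (z of probe_c_tip in the frame of block_c_well below -0.034 m and horizontal distance between probe_c_tip and block_c_well below 0.01 m))), for 0.2 s.
3. the logger's lever is on (value of joint logger_lever above 0.8 rad), for 0.2 s.
At the end, for the whole second after the job is handed in: every block present lies still on the bench with its well on top (within 0.12 rad), a probe stands at least 34 mm deep in each well, and the lever is past 0.8 rad (all of step 1 and all of step 2 and value of joint logger_lever above 0.8 rad); the robot touches nothing.
It fails at once if a block was lifted off the bench (its centre more than 55 mm up) (height (world z) of any of block_a, block_b, block_c above 0.055 m).
It fails at once if a bystander was moved more than 30 mm or tipped over (distance of any of beaker, amber_bottle, amber_small, jar, weigh_boat, spatula, dish from where it was at the start of the episode above 0.03 m or angle between any of beaker, amber_bottle, amber_small, jar, weigh_boat, spatula, dish's own z axis and vertical above 0.5 rad).
Of block_a, block_b, block_c only 2 to 3 are there at a start; the rules pass over those that are not, and their reading is None.
At some moment in a run one of block_a, block_b, block_c may be knocked a few centimetres aside while the robot is not near it.
It also fails if it takes over 210 s, if anything falls off the work surface, if the arm or the gripper's body presses on something with over 40 N, if the wrist force passes 120 N, or if a joint passes its speed limit or range.

## Robot

A 7-joint arm with a two-finger parallel gripper is mounted at the origin on the work surface. World frame = base frame: x ahead of the robot, y to its left, z up, the work surface at z = 0. Lengths are in m, angles in rad, forces in N, time in s.
With the tool pointing down it reaches from about 0.425 to 0.925 m from the base axis. Payload 6.8 kg.
Tool frame: the origin (TCP) lies on the mounting face of the last link; the fingertips stand 173 mm ahead of it and the grasp point (between the pads) lies 155 mm ahead of it; z points along the fingers, y is the line along which they close (so a half turn about z gives the same grasp; the last joint's range is limited). The gripper opens to 85 mm and grips with 20 to 120 N. Pads are 22 mm wide; open, the fingers measure 114 mm over their backs; the gripper's body (76 mm by 85 mm) begins 54 mm behind the grasp point. The pads swing forward as they close: fully open they stand 13 mm farther back than shut.
Start: joints at [1.05, 0.477, 0.022, 1.555, -0.011, 1.109, -0.083], TCP at [0.271, -0.618, 0.405] pointing down, gripper open.
Joint ranges: [-2.96, 2.96], [-0.34, 2.1], [-1.41, 1.46], [0.24, 2.44], [-1.37, 4.51], [0.17, 1.92], [-2.96, 2.96]. Speed limits (rad/s): [2.39, 2.39, 3.14, 3.14, 3.14, 3.14, 3.14].

## Interface

Orientations are given as a unit quaternion [w, x, y, z].
In Python, from station import bot gives the robot as it stands. The module is installed in compiled form; this text tells all that it offers.
- The arm moves only by the shell command python3 -m pendant 'ROWS' [FORCE]. ROWS is JSON, a list of rows, each a list of 5 numbers: the finger opening in m, from 0 to 0.0854, then the shift along the tool's x, y, z in m, then the turn about the tool's z in degrees. In form: [[jaw, x, y, z, yaw], ...]. A call has 1 to 12 rows; each row shifts and turns the commanded pose from where the row before left it, along the tool's axes as they then stand; what a row does not reach is not made up. A row lasts 1/12 s, in which the tool goes at most 41.7 mm and 7.16 degrees, less where a joint would pass 70% of its speed; a pose out of reach is approached as far as the arm can. A call with a gripper value outside its range is refused whole. The fingers move at their own pace and stop on an object; FORCE is the grip in N (left out, the last holds). Time passes only in rows, so rows that do not move let the fingers close. It gives the time, the measured TCP pose, the force, the opening and the grip force at its end, in the units of the state.
- bot.get_obs(): the state, without advancing time (a new reading comes with each control period).
- bot.read_camera(name): name is "scene" or "top" or "wrist"; returns (picture, depth): 420x560x3 uint8, blue, green, red; 420x560 float32, m along the optical axis (not along the pixel's ray), 0 where there is no reading.
- bot.camera_model(name): a dict with "intrinsics" (3x3 intrinsics, pixels), "R" (3x3) and "t" (3): a world point X has camera coordinates R X + t. Camera axes: x right, y down, z forward; pixel columns grow to the right and rows downward; lengths in m; the calibration is good to about 2 mm. A picture is of the moment at which its call begins: read the wrist's pose just before it. camera_model takes no time and is no camera call; for the wrist camera it gives the pose at the moment of the call.
- bot.hand_in(): hands the job in; it is judged then, once.
Trained networks look in the newest picture that a camera, given by its name, has taken for a name from the list of things; names that differ only in an ending like _2 or _b are one class to them, and where a whole thing is asked for, a point or a joint stands for the part that bears it (a point fixed in the world has none). Each returns a list of dicts, best first, with "score" (0 to 1); they miss things now and then, are a little off and sometimes report something else, mostly with a low value. They report only what shows in the picture. A call takes as long as a camera call.
- bot.boxes_of(name, camera): "at" ([column, row] in pixels, amid what is visible of it).
- bot.trace(name, camera): "mask" (420x560 bool, what is visible of it) and "at" ([column, row] in pixels, amid what is visible of it).
- bot.pinpoint(name, camera): "at" ([column, row] in pixels: a listed point, or the origin of a listed thing).
The state is a dict: "t": time; "q": joint angles; "joint_vel": joint speeds; "joint_torque": joint torques, N m; "eef_pos": TCP position; "tool_rot": TCP orientation; "contact_force": force on the tool from outside, world axes, zero at the start; "torque": the same for the moment, N m; "gripper_width": opening from 0.0 (shut) to 1.0 (fully open); "grasp_force": force on a finger pad.
Only numpy, scipy, OpenCV 4.12 (cv2) and the standard library are available. Lean on these libraries where they do the work, as an engineer would, in place of code of your own. Each camera call takes 0.05 s, during which the arm holds its last target. There are 200 camera calls.

## Working session

There is one attempt and no reset: what is moved stays moved. The work goes in short steps, Python scripts to look and compute and a shell command to move; the robot and the scene stay as the last step left them, time stands still between calls to the robot, and variables do not carry over. Pictures are saved under pics/ and viewed, at most 14 in all, crops included, and the job is handed in when it is done.

```bash
mkdir -p pics
cat > h.py <<'E'
import numpy as np, cv2
from station import bot
from scipy.spatial.transform import Rotation as Rn
def px2w(cam,uv,depth=None,z=None,m=None):
    m=m or bot.camera_model(cam);K=np.array(m["intrinsics"]);R=np.array(m["R"]);t=np.array(m["t"])
    r=np.linalg.inv(K)@[uv[0],uv[1],1.]
    c=-R.T@t; d=R.T@r
    s=depth if depth is not None else (z-c[2])/d[2]
    return c+s*d
def w2px(cam,X,m=None):
    m=m or bot.camera_model(cam);p=np.array(m["intrinsics"])@(np.array(m["R"])@X+np.array(m["t"]));return p[:2]/p[2]
def st():
    o=bot.get_obs();q=np.array(o["tool_rot"]);Rm=Rn.from_quat(q[[1,2,3,0]]).as_matrix()
    return o,np.array(o["eef_pos"]),Rm
E
python3 - <<'E'
from h import *
o,p,R=st();print(o["t"],p,R.round(3))
for c in("top","scene"):
    im,d=bot.read_camera(c);cv2.imwrite(f"pics/{c}0.png",im)
    m=bot.camera_model(c);print(c,(-np.array(m["R"]).T@np.array(m["t"])).round(3),np.array(m["R"]).round(2).tolist(),m["intrinsics"])
    for n in("block_a","block_a_well","probe_a_grip","logger_lever_tip","rack_mid"):
        for r in bot.pinpoint(n,c)[:4]:
            u,v=r["at"];dd=d[int(v),int(u)];print(n,round(r["score"],2),int(u),int(v),px2w(c,(u,v),dd).round(3) if dd>0 else None)
E
```

```text
0.0 [ 0.27066589 -0.61806404  0.40369474] [[ 0.916  0.401 -0.001]
 [ 0.401 -0.916  0.002]
 [-0.    -0.002 -1.   ]]
top [ 0.398 -0.008  1.437] [[0.01, -1.0, 0.0], [-0.99, -0.01, -0.11], [0.11, 0.0, -0.99]] [[393.86905257   0.         278.05336512]
 [  0.         393.86905257 210.33155128]
 [  0.           0.           1.        ]]
block_a 0.91 336 211 [ 0.55  -0.215  0.06 ]
block_a 0.63 242 215 [0.532 0.119 0.058]
block_a 0.42 264 152 [0.773 0.045 0.   ]
probe_a_grip 0.47 170 244 [0.427 0.346 0.138]
logger_lever_tip 0.39 398 239 [ 0.452 -0.402  0.148]
logger_lever_tip 0.25 334 208 [ 0.56  -0.206  0.055]
rack_mid 0.78 175 224 [0.495 0.338 0.102]
scene [1.251 0.185 1.182] [[-0.27, 0.96, -0.01], [0.8, 0.22, -0.56], [-0.54, -0.16, -0.83]] [[490.31969332   0.         278.5527556 ]
 [  0.         490.31969332 206.86520917]
 [  0.           0.           1.        ]]
block_a 0.68 207 210 [ 0.587 -0.211  0.061]
block_a 0.56 329 226 [0.551 0.122 0.065]
block_a_well 0.48 112 214 [ 0.666 -0.46   0.059]
block_a_well 0.2 211 210 [ 0.584 -0.202  0.064]
probe_a_grip 0.5 424 195 [0.431 0.347 0.127]
logger_lever_tip 0.68 152 144 [ 0.467 -0.406  0.146]
rack_mid 0.72 413 229 [0.496 0.342 0.054]
rack_mid 0.6 386 213 [0.427 0.267 0.004]
```

View pics/top0.png

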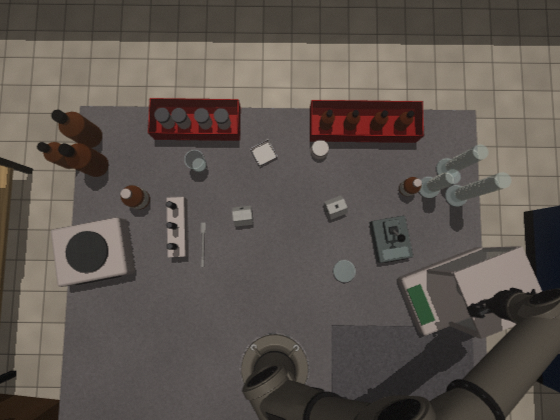

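View pics/scene0.png

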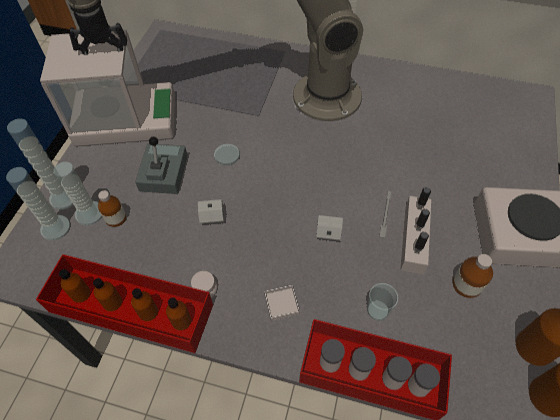

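The pictures show two blocks, at top pixels (336,207) and (242,215). The rack is at (176,227), the lever at (395,238), and the dish, spatula and weigh boat are nearby. I'll zoom in on the blocks.

Run:
```python
from h import *
a=cv2.imread("pics/top0.png");b=cv2.imread("pics/scene0.png")
f=lambda i,u,v:cv2.resize(i[v-25:v+25,u-33:u+33],(396,300),interpolation=cv2.INTER_CUBIC)
o=np.vstack([np.hstack([f(a,336,208),f(a,242,216)]),np.hstack([f(b,210,212),f(b,329,228)])])
cv2.imwrite("pics/crop1.png",cv2.convertScaleAbs(o,alpha=1.3))
```

```text
(no output)
```

View pics/crop1.png

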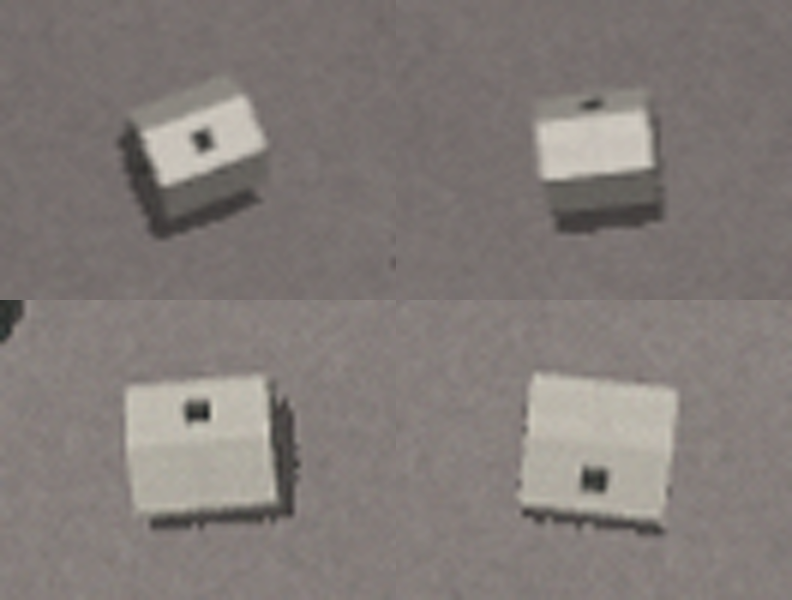

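Block 1, at (336,207), already has its well on top. Block 2, at (242,215), has its well on the upper flat away from the robot, so it needs one roll towards the robot. I'll measure both blocks from depth.

```bash
cat >> h.py <<'E'
def cloud(cam,d,box):
    m=bot.camera_model(cam);K=np.array(m["intrinsics"]);R=np.array(m["R"]);t=np.array(m["t"])
    v,u=np.nonzero(d>0);s=d[v,u];r=np.linalg.inv(K)@np.vstack([u,v,np.ones(len(u))])*s
    X=(R.T@(r-t[:,None])).T;x0,x1,y0,y1,z0,z1=box
    k=(X[:,0]>x0)&(X[:,0]<x1)&(X[:,1]>y0)&(X[:,1]<y1)&(X[:,2]>z0)&(X[:,2]<z1)
    return X[k]
def blk(cam,d,x,y,r=.06,z0=.054,z1=.07):
    P=cloud(cam,d,(x-r,x+r,y-r,y+r,z0,z1))
    c,s,a=cv2.minAreaRect((P[:,:2]*1000).astype(np.float32));B=cv2.boxPoints((c,s,a))
    e=[B[1]-B[0],B[2]-B[1]];e=max(e,key=np.linalg.norm);yaw=np.degrees(np.arctan2(e[1],e[0]))%180
    return np.array(c)/1000,s,yaw,np.median(P[:,2])
E
python3 - <<'E'
from h import *
m=bot.camera_model("wrist");o,p,R=st()
print("wrist cam in tool",R.T@(-np.array(m["R"]).T@np.array(m["t"])-p),(np.array(m["R"])@R).round(2).tolist(),m["intrinsics"][0])
im,d=bot.read_camera("top")
for x,y in((.56,-.21),(.54,.12)): print(blk("top",d,x,y),len(cloud("top",d,(x-.06,x+.06,y-.06,y+.06,.01,.1))))
C=cloud("top",d,(.0,.5,-.9,-.3,.02,.5))
for a in(.05,.1,.15,.2,.25,.3,.35):
    k=C[C[:,2]>a]; print(a,k[:,:2].min(0).round(2) if len(k) else 0,k[:,:2].max(0).round(2) if len(k) else 0)
E
```

```text
wrist cam in tool [0.08386306 0.00030287 0.03071524] [[0.0, 1.0, 0.0], [-0.95, 0.0, -0.32], [-0.32, -0.0, 0.95]] [300.28831894   0.         275.25102994]
(array([ 0.56918988, -0.21538564]), (44.678218841552734, 66.61814880371094), np.float32(110.41409), np.float64(0.05948181827069432)) 386
(array([0.53359851, 0.11769439]), (42.89021682739258, 65.77046203613281), np.float32(97.72634), np.float64(0.05926294885294961)) 368
0.05 [ 0.13 -0.78] [ 0.5  -0.35]
0.1 [ 0.16 -0.78] [ 0.48 -0.4 ]
0.15 [ 0.16 -0.78] [ 0.47 -0.4 ]
0.2 [ 0.16 -0.78] [ 0.43 -0.52]
0.25 [ 0.16 -0.78] [ 0.43 -0.52]
0.3 [ 0.23 -0.68] [ 0.32 -0.55]
0.35 [ 0.24 -0.67] [ 0.32 -0.56]
```

```bash
python3 -m pendant '[[0.0854,0,0,-0.03,0],[0.0854,0,0,-0.03,0],[0.0854,0.03,-0.02,-0.01,0],[0.0854,0.03,-0.02,0,0],[0.0854,0.03,-0.02,0,0],[0.0854,0.03,-0.02,0,0],[0.0854,0.03,-0.02,0,0],[0.0854,0.03,-0.02,0,0],[0.0854,0.03,-0.02,0,0],[0.0854,0.03,-0.02,0,0],[0.0854,0.03,-0.02,0,0],[0.0854,0.03,-0.02,0,0]]'
python3 -m pendant '[[0.0854,0.03,-0.02,0,0],[0.0854,0.018,-0.033,0.01,0],[0.0854,0.018,-0.033,0.01,0],[0.0854,0.018,-0.033,0.01,0],[0.0854,0.018,-0.033,0.01,0],[0.0854,0.018,-0.033,0.01,0],[0.0854,0.018,-0.033,0.01,0],[0.0854,0.018,-0.033,0.01,0],[0.0854,0.018,-0.033,0.01,0],[0.0854,0.018,-0.033,0.01,0],[0.0854,0,0,0.01,7],[0.0854,0,0,0.01,7]]'
```

```text
t: 1.65
eef_pos: [0.4659, -0.3132, 0.4751]
tool_rot: [0.0, 0.979, 0.205, 0.0]
contact_force: [0.2, -0.2, -0.2]
gripper_width: 1.002
grasp_force: 0.0
t: 2.65
eef_pos: [0.5141, 0.0557, 0.3645]
tool_rot: [-0.001, 0.996, 0.084, 0.0]
contact_force: [1.2, -0.1, -0.2]
gripper_width: 1.0
grasp_force: 0.0
```

```bash
cat >> h.py <<'E'
def rel(x,y):
    o,p,R=st();d=R.T@(np.array([x,y,p[2]])-p);yaw=np.degrees(np.arctan2(R[1,0],R[0,0]))
    print("p",p.round(4),"yaw",round(yaw,1),"tool dx,dy mm",(d[:2]*1000).round(1))
E
python3 - <<'E'
from h import *
im,d=bot.read_camera("wrist");cv2.imwrite("pics/w1.png",im)
print(blk("wrist",d,.534,.118)); c=blk("wrist",d,.534,.118)[0]; rel(*c)
for r in bot.pinpoint("block_a","wrist")[:2]: print(r,px2w("wrist",r["at"],z=.03))
E
```

```text
(array([0.53340802, 0.1179794 ]), (40.00404357910156, 66.4773178100586), np.float32(96.87387), np.float64(0.057910093589139525))
p [0.5134 0.0539 0.3625] yaw 9.1 tool dx,dy mm [ 29.8 -60.1]
{'at': [540.3, 184.0], 'score': 0.7} [ 0.56485807 -0.217336    0.03      ]
{'at': [216.8, 163.2], 'score': 0.6} [0.53010284 0.11581024 0.03      ]
```

View pics/w1.png

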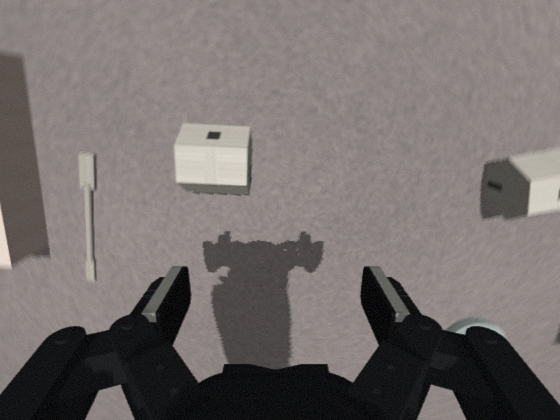

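The wrist view shows block 2 at (213,158) with its well on the far flat, at (213,135). Block 1 is at the right edge, at (535,185). I'll go down and grip block 2's end faces off-centre, on the far side.

```bash
python3 -m pendant '[[0.0854,0,0,0,2],[0.0854,0.0255,-0.0305,0,0],[0.0854,0.026,-0.0305,0,0],[0.0854,0,0,0.035,0],[0.0854,0,0,0.035,0],[0.0854,0,0,0.035,0],[0.0854,0,0,0.035,0],[0.0854,0,0,0.02,0],[0.0854,0,0,0.0225,0],[0.0854,0,0,0,0],[0.0854,0,0,0,0]]'
python3 - <<'E'
from h import *
im,d=bot.read_camera("wrist");cv2.imwrite("pics/w2.png",im);rel(.5334,.118)
E
```

```text
t: 3.67
eef_pos: [0.5571, 0.1194, 0.1821]
tool_rot: [0.0, 0.998, 0.068, -0.001]
contact_force: [0.4, -0.4, 0.1]
gripper_width: 0.999
grasp_force: 0.0
p [0.5577 0.1197 0.1832] yaw 7.7 tool dx,dy mm [-24.3  -1.6]
```

View pics/w2.png

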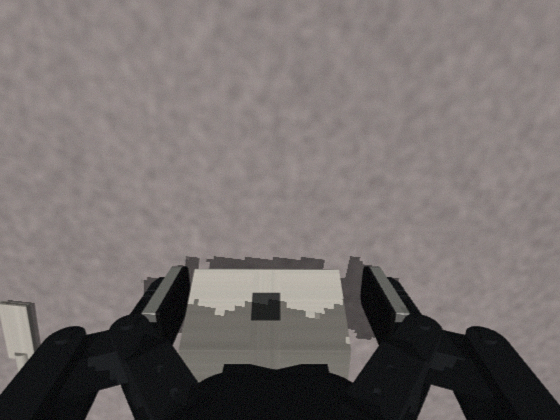

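The pads straddle the block's far half, with the well at (265,305). I'll close at 20 N and start along the arc.

```bash
python3 -m pendant '[[0.06,0,0,0,0],[0.06,0,0,0,0],[0.06,0,0,0,0],[0.06,0,0,0,0],[0.06,0,0,0,0],[0.06,-0.003,0,-0.005,0],[0.06,-0.004,0,-0.005,0],[0.06,0,0,0,0],[0.06,0,0,0,0]]' 20
python3 - <<'E'
from h import *
im,d=bot.read_camera("scene")
cv2.imwrite("pics/s2.png",cv2.resize(im[150:290,240:420],(720,560),interpolation=cv2.INTER_CUBIC))
E
```

```text
t: 4.47
eef_pos: [0.5496, 0.1187, 0.1924]
tool_rot: [0.0, 0.998, 0.067, -0.0]
contact_force: [1.0, -0.3, -5.6]
gripper_width: 0.775
grasp_force: 24.1
```

View pics/s2.png

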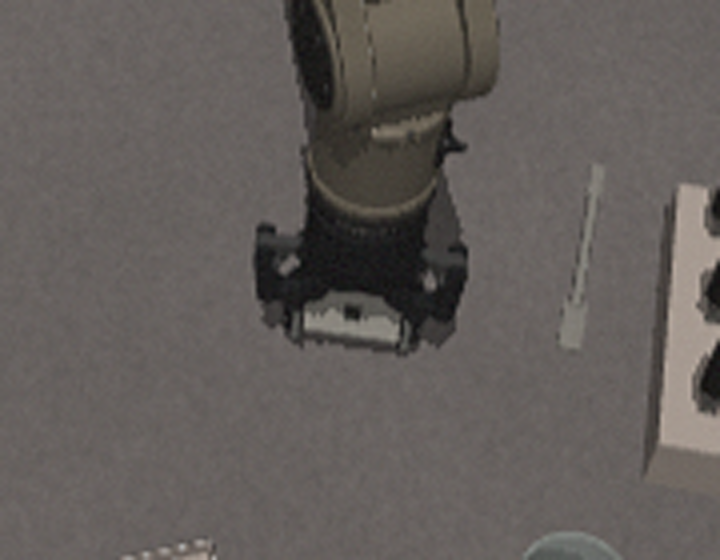

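```bash
cat >> h.py <<'E'
def tilt():
    # side-profile in tool x/z of block between the fingers from the wrist depth
    im,d=bot.read_camera("wrist");o,p,R=st();X=cloud("wrist",d,(p[0]-.12,p[0]+.12,p[1]-.1,p[1]+.1,-.01,.1))
    L=(X-p)@R;k=abs(L[:,1])<.02;L=L[k];X=X[k]
    for a in np.arange(-.07,.07,.005):
        q=X[(L[:,0]>=a)&(L[:,0]<a+.005),2]
        if len(q)>5: print(int(a*1000),int(np.median(q)*1000),end=" | ")
    print(p.round(4));return im
E
python3 - <<'E'
from h import *
cv2.imwrite("pics/w3.png",tilt())
E
```

```text
-19 67 | -14 67 | -9 66 | -4 59 | 0 50 | 5 41 | 10 95 | 15 0 | 20 0 | 25 0 | 30 0 | 35 0 | 40 0 | 45 0 | 50 0 | 55 0 | 60 0 | 65 0 | 70 0 | [0.5499 0.1188 0.1921]
```

The block lifted rigidly, with its top still level at 67 mm. I'll ease the grip so gravity can swing it about the pads.

```bash
python3 -m pendant '[[0.066,0,0,0.004,0],[0.066,0,0,0,0],[0.066,0,0,0,0]]'; python3 -m pendant '[[0.0663,0,0,0,0],[0.0663,0,0,0,0],[0.0663,0,0,0,0]]'
python3 - <<'E'
from h import *
tilt()
E
```

```text
t: 4.82
eef_pos: [0.5499, 0.1189, 0.1877]
tool_rot: [0.0, 0.998, 0.067, -0.001]
contact_force: [-0.8, -0.3, -2.3]
gripper_width: 0.774
grasp_force: 2.5
t: 5.07
eef_pos: [0.5505, 0.1192, 0.1886]
tool_rot: [-0.0, 0.998, 0.067, 0.001]
contact_force: [-0.1, 0.4, -0.3]
gripper_width: 0.782
grasp_force: 0.0
-24 59 | -19 60 | -14 60 | -9 60 | -4 54 | 0 45 | 5 37 | 10 93 | 15 0 | 20 0 | 25 0 | 30 0 | 35 0 | 40 0 | 45 0 | 50 0 | 55 0 | 60 0 | 65 0 | 70 0 | [0.5504 0.1192 0.1886]
```

```bash
python3 -m pendant '[[0.072,0.004,0,0.005,0],[0.072,0,0,0,0],[0.0656,0,0,0,0],[0.0656,0,0,0,0],[0.0656,0,0,0,0],[0.0656,-0.003,0,-0.0037,0],[0.0656,-0.003,0,-0.0035,0],[0.0656,-0.0034,0,-0.003,0],[0.0656,-0.0036,0,-0.003,0]]'
python3 - <<'E'
from h import *
tilt()
E
```

```text
t: 5.87
eef_pos: [0.5405, 0.1177, 0.1966]
tool_rot: [0.0, 0.998, 0.067, -0.0]
contact_force: [-0.1, 0.6, -4.3]
gripper_width: 0.766
grasp_force: 14.6
-19 0 | -14 73 | -9 70 | -4 62 | 0 53 | 5 46 | 10 97 | 15 0 | 20 0 | 25 0 | 30 0 | 35 0 | 40 0 | 45 0 | 50 0 | 55 0 | 60 0 | 65 0 | 70 0 | [0.54   0.1176 0.1971]
```

```bash
python3 -m pendant '[[0.0658,0,0,0,0],[0.0658,0,0,0,0],[0.0658,0,0,0,0]]'
python3 - <<'E'
from h import *
tilt()
E
python3 -m pendant '[[0.0659,0,0,0,0],[0.0659,0,0,0,0],[0.0659,0,0,0,0]]'
python3 - <<'E'
from h import *
tilt()
E
```

```text
t: 6.17
eef_pos: [0.5412, 0.1178, 0.1964]
tool_rot: [0.0, 0.998, 0.067, 0.0]
contact_force: [-1.1, 0.6, -5.1]
gripper_width: 0.773
grasp_force: 12.7
-19 0 | -14 72 | -9 69 | -4 61 | 0 53 | 5 45 | 10 96 | 15 0 | 20 0 | 25 0 | 30 0 | 35 0 | 40 0 | 45 0 | 50 0 | 55 0 | 60 0 | 65 0 | 70 0 | [0.5412 0.1178 0.1963]
t: 6.47
eef_pos: [0.5413, 0.1178, 0.1965]
tool_rot: [-0.0, 0.998, 0.067, 0.0]
contact_force: [-0.4, -0.7, -2.5]
gripper_width: 0.77
grasp_force: 5.0
-24 65 | -19 66 | -14 64 | -9 59 | -4 54 | 0 48 | 5 42 | 10 97 | 15 0 | 20 0 | 25 0 | 30 0 | 35 0 | 40 0 | 45 0 | 50 0 | 55 0 | 60 0 | 65 0 | 70 0 | [0.5413 0.1178 0.1965]
```

It works: at 5 N the block has tilted about 10° and its edge rests on the bench. I'll continue the arc at this grip.

```bash
python3 -m pendant '[[0.0659,-0.003,0,-0.0025,0],[0.0659,-0.003,0,-0.0025,0],[0.0659,-0.003,0,-0.0025,0],[0.0659,-0.003,0,-0.0025,0],[0.0659,0,0,0,0]]'
python3 - <<'E'
from h import *
tilt()
E
```

```text
t: 6.93
eef_pos: [0.5285, 0.1161, 0.2069]
tool_rot: [0.0, 0.998, 0.067, -0.0]
contact_force: [-1.6, -0.6, -0.5]
gripper_width: 0.773
grasp_force: 4.2
-54 49 | -49 51 | -44 55 | -39 58 | -34 62 | -29 65 | -24 68 | -19 66 | -14 63 | -9 61 | -4 59 | 0 56 | 5 47 | 10 25 | 15 0 | 20 0 | 25 0 | 30 0 | 35 0 | 40 0 | 45 0 | 50 0 | 55 0 | 60 0 | 65 0 | 70 0 | [0.5289 0.1162 0.2068]
```

Rotated about 33°, past the balance point. I'll finish the roll.

```bash
python3 -m pendant '[[0.0659,-0.004,0,-0.0015,0],[0.0659,-0.004,0,-0.001,0],[0.0659,-0.004,0,-0.001,0],[0.0659,-0.004,0,0,0],[0.0659,-0.004,0,0,0],[0.0659,-0.004,0,0,0],[0.0659,0,0,0,0]]'
python3 - <<'E'
from h import *
tilt()
E
```

```text
t: 7.57
eef_pos: [0.5049, 0.113, 0.21]
tool_rot: [-0.0, 0.998, 0.067, 0.0]
contact_force: [0.3, 0.4, -0.5]
gripper_width: 0.772
grasp_force: 3.9
-29 60 | -24 60 | -19 60 | -14 60 | -9 60 | -4 60 | 0 60 | 5 55 | 10 46 | 15 37 | 20 30 | 25 0 | 30 0 | 35 0 | 40 0 | 45 0 | 50 0 | 55 0 | 60 0 | 65 0 | 70 0 | [0.505  0.1131 0.21  ]
```

Top flat is level at 60 mm. I'll release, rise and verify.

```bash
python3 -m pendant '[[0.0854,0,0,0,0],[0.0854,0,0,0,0],[0.0854,0,0,0,0],[0.0854,0,0,-0.03,0],[0.0854,0,0,-0.035,0],[0.0854,0,0,-0.035,0],[0.0854,0,0,-0.035,0],[0.0854,0,0,-0.02,0],[0.0854,0,0,0,0]]'
python3 - <<'E'
from h import *
im,d=bot.read_camera("wrist");cv2.imwrite("pics/w4.png",im)
r0=bot.pinpoint("block_a_well","wrist")[:3]
for r in r0: print("well",r["score"],r["at"],px2w("wrist",r["at"],z=.06))
for r in bot.pinpoint("probe_a_grip","wrist")[:3]+bot.pinpoint("rack_mid","wrist")[:1]: print("probe",r["score"],r["at"],px2w("wrist",r["at"],z=.105))
print(blk("wrist",d,.49,.115,r=.05))
im,d=bot.read_camera("top")
for c in ("probe_a_grip","probe_a_tip","rack_mid","block_a_well"):
    for r in bot.pinpoint(c,"top")[:3]: print(c,r["score"],r["at"],px2w("top",r["at"],z=.105),px2w("top",r["at"],z=.06))
C=cloud("top",d,(.38,.62,.26,.42,.09,.16))
for a in(.425,.495,.565):
    k=C[(abs(C[:,0]-a)<.03)];print(k.mean(0).round(4),k.min(0).round(3),k.max(0).round(3),len(k))
E
```

```text
t: 8.37
eef_pos: [0.507, 0.1137, 0.3698]
tool_rot: [-0.001, 0.998, 0.067, 0.004]
contact_force: [0.8, 0.4, -0.2]
gripper_width: 1.004
grasp_force: 0.0
probe 0.74 [24.4, 183.7] [0.50373177 0.30997792 0.105     ]
probe 0.58 [26.5, 182.4] [0.5050222 0.3082141 0.105    ]
(array([0.48812949, 0.10936636]), (35.77082824707031, 65.86494445800781), np.float32(97.74814), np.float64(0.05453407333384995))
probe_a_grip 0.65 [172.2, 243.7] [0.4294083  0.34740148 0.105     ] [0.43045559 0.35941596 0.06      ]
rack_mid 0.88 [172.7, 225.2] [0.49187691 0.3482652  0.105     ] [0.49503434 0.36030886 0.06      ]
block_a_well 0.64 [173.0, 202.0] [0.57112805 0.35047596 0.105     ] [0.57696253 0.3625943  0.06      ]
[0.421  0.3431 0.1261] [0.411 0.334 0.091] [0.432 0.356 0.141] 60
[0.4904 0.347  0.1265] [0.48  0.34  0.091] [0.501 0.361 0.14 ] 58
[0.5593 0.3513 0.1265] [0.55  0.343 0.091] [0.571 0.365 0.142] 57
```

View pics/w4.png

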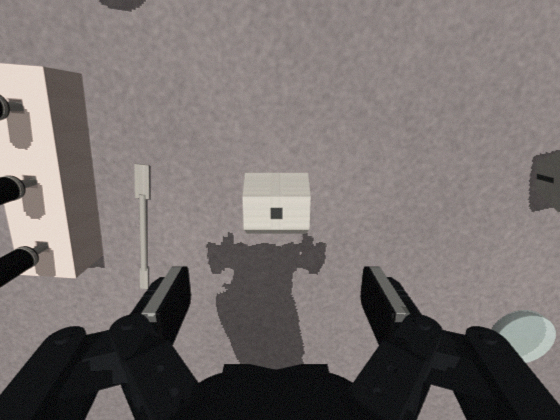

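The well is now on top, seen at (276,213), and the rack probes are at left. Next I'll go above the farthest probe.

```bash
python3 - <<'E'
from h import *
print(px2w("wrist",(276,213),z=.06)); rel(.559,.350)
E
python3 -m pendant '[[0.0854,0.012,-0.0325,0,0],[0.0854,0.012,-0.0325,0,0],[0.0854,0.012,-0.0325,0,0],[0.0854,0.012,-0.0325,0,0],[0.0854,0.012,-0.0325,0,0],[0.0854,0.012,-0.0325,0,0],[0.0854,0.011,-0.032,0,0],[0.0854,0,0,0.02,4],[0.0854,0,0,0.02,3.7],[0.0854,0,0,0,0],[0.0854,0,0,0,0]]'
python3 - <<'E'
from h import *
im,d=bot.read_camera("wrist");cv2.imwrite("pics/w5.png",im);rel(.559,.350)
C=cloud("wrist",d,(.38,.62,.28,.42,.128,.15))
for a in(.425,.495,.562):
    k=C[(abs(C[:,0]-a)<.03)]
    if len(k): print(cv2.minEnclosingCircle((k[:,:2]*1000).astype(np.float32)),np.median(k[:,2]),len(k))
E
```

```text
[0.48977674 0.10999111 0.06      ]
p [0.5053 0.113  0.3639] yaw 7.7 tool dx,dy mm [  84.8 -227.7]
t: 9.73
eef_pos: [0.5572, 0.3487, 0.3234]
tool_rot: [0.001, 1.0, 0.001, -0.001]
contact_force: [-0.2, -0.7, 0.6]
gripper_width: 0.997
grasp_force: 0.0
p [0.5577 0.3488 0.3248] yaw 0.0 tool dx,dy mm [ 1.4 -1.2]
((492.4748229980469, 353.1094970703125), 11.8818998336792) 0.1371562729676984 977
((561.9356689453125, 357.58245849609375), 11.431859016418457) 0.13859586060811777 1194
```

View pics/w5.png

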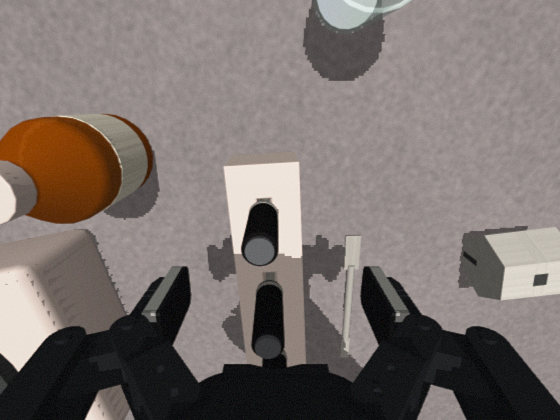

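The middle and far probes show as dark cylinders, with tops at (267,345) and (260,250); the bottle is at left, out of the way. I'll descend and grasp the far probe.

```bash
python3 -m pendant '[[0.06,0.0045,-0.009,0,0],[0.05,0,0,0.022,0],[0.05,0,0,0.022,0],[0.05,0,0,0.022,0],[0.05,0,0,0,0],[0.015,0,0,0,0],[0.015,0,0,0,0],[0.015,0,0,0,0],[0.015,0,0,0,0],[0.015,0,0,0,0],[0.015,0,0,0,0]]' 50
python3 -m pendant '[[0.015,0,0,-0.02,0],[0.015,0,0,-0.03,0],[0.015,0,0,-0.03,0],[0.015,0,0,-0.03,0],[0.015,0,0,0,0],[0.015,0,0,0,0]]'
python3 - <<'E'
from h import *
im,d=bot.read_camera("wrist");o,p,R=st()
C=cloud("wrist",d,(.5,.62,.3,.42,.1,.3));L=(C-p)@R;L=L[(abs(L[:,1])<.011)&(abs(L[:,0])<.03)]
print(L.min(0).round(4),L.max(0).round(4));rel(.4898,.11)
cv2.imwrite("pics/w6.png",im)
E
```

```text
t: 10.7
eef_pos: [0.5627, 0.3586, 0.2608]
tool_rot: [-0.001, 1.0, -0.001, 0.001]
contact_force: [-0.1, 0.1, 7.0]
gripper_width: 0.243
grasp_force: 49.0
t: 11.2
eef_pos: [0.5623, 0.3584, 0.3714]
tool_rot: [-0.001, 1.0, -0.0, 0.002]
contact_force: [0.6, -0.7, -1.6]
gripper_width: 0.247
grasp_force: 49.0
[-0.0119 -0.011   0.0761] [0.0218 0.011  0.2482]
p [0.5619 0.3579 0.3694] yaw -0.1 tool dx,dy mm [-71.9 248. ]
```

View pics/w6.png

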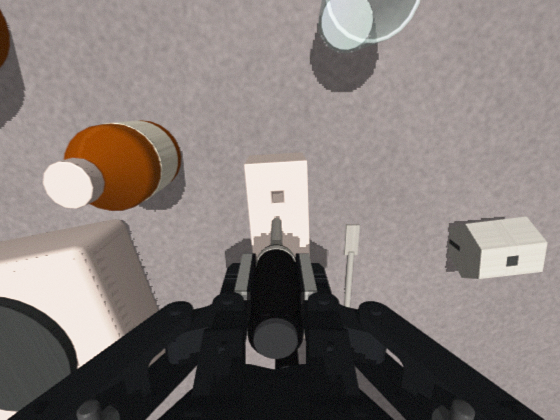

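Probe held, stem end near (277,220). I'll move over block 2 and check alignment.

```bash
python3 -m pendant '[[0.015,-0.009,0.031,0,0],[0.015,-0.009,0.031,0,0],[0.015,-0.009,0.031,0,0],[0.015,-0.009,0.031,0,0],[0.015,-0.009,0.031,0,0],[0.015,-0.009,0.031,0,0],[0.015,-0.009,0.031,0,0],[0.015,-0.009,0.031,0,0.0],[0.015,0,0,0,0],[0.015,0,0,0,0]]'
python3 - <<'E'
from h import *
m=bot.camera_model("wrist");o,p,R=st();im,d=bot.read_camera("wrist")
for s in (.24,.25):print("tip proj",w2px("wrist",p+R@[0,0,s],m).round(1))
for r in bot.pinpoint("block_a_well","wrist")[:2]: print("well",r["score"],r["at"],px2w("wrist",r["at"],z=.06,m=m))
for r in bot.pinpoint("probe_a_tip","wrist")[:2]: print("tip",r["score"],r["at"])
print(p,w2px("wrist",np.r_[p[:2],.06],m))
cv2.imwrite("pics/w7.png",cv2.resize(im[120:320,180:380],(600,600),interpolation=cv2.INTER_CUBIC))
E
```

```text
t: 12.08
eef_pos: [0.489, 0.1079, 0.3676]
tool_rot: [0.001, 1.0, -0.002, -0.001]
contact_force: [0.3, -0.1, -1.1]
gripper_width: 0.247
grasp_force: 49.2
tip proj [275.2 223.1]
tip proj [275.2 218.3]
tip 0.68 [278.3, 219.4]
[0.48898132 0.10785865 0.36759137] [274.6632695  196.05175769]
```

View pics/w7.png

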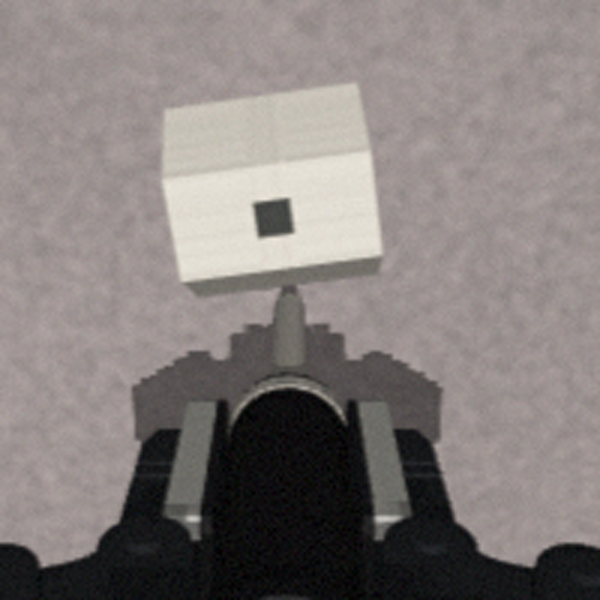

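Stem end is at about (276,216) and the well at (271,192). I'll correct by about 4 mm and go nearer.

```bash
python3 -m pendant '[[0.015,0.0035,-0.0045,0.02,0],[0.015,0,0,0.02,0],[0.015,0,0,0.003,0],[0.015,0,0,0,0],[0.015,0,0,0,0]]'
python3 - <<'E'
from h import *
m=bot.camera_model("wrist");o,p,R=st();im,d=bot.read_camera("wrist")
print("tip proj",w2px("wrist",p+R@[0,0,.25],m).round(1),"under",w2px("wrist",np.r_[p[:2],.06],m).round(1),p)
for r in bot.pinpoint("probe_a_tip","wrist")[:2]: print("tip",r["score"],r["at"])
g=cv2.cvtColor(im,cv2.COLOR_BGR2GRAY)
cv2.imwrite("pics/w8.png",cv2.resize(im[150:250,220:340],(720,600),interpolation=cv2.INTER_CUBIC))
E
```

```text
t: 12.65
eef_pos: [0.4935, 0.1154, 0.3262]
tool_rot: [-0.0, 1.0, 0.0, -0.0]
contact_force: [0.4, 1.0, -0.1]
gripper_width: 0.244
grasp_force: 49.2
tip proj [275.2 218.3] under [275.3 211.2] [0.49348595 0.11540858 0.32616156]
```

View pics/w8.png

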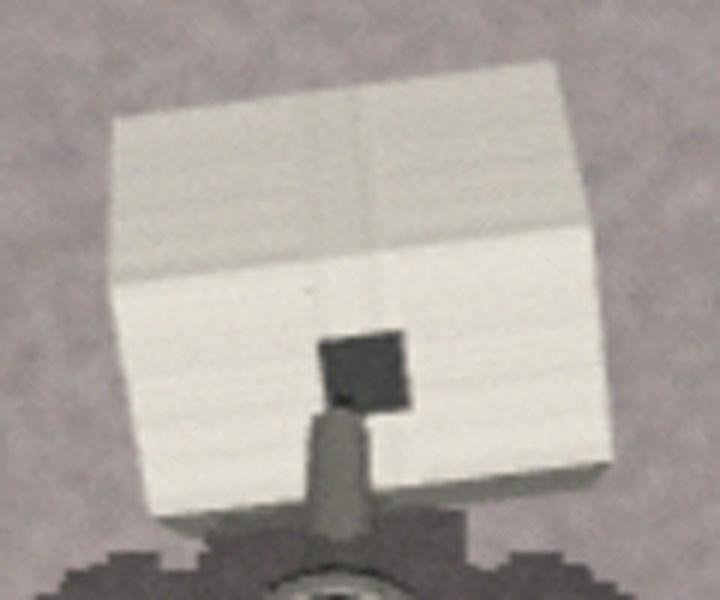

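Stem centre column is 276.3 and well centre column 280.8, so I'll shift +3.7 mm in y and insert in stages.

```bash
python3 -m pendant '[[0.015,-0.0005,0.0037,0,0],[0.015,0,0,0.01,0],[0.015,0,0,0.01,0],[0.015,0,0,0.005,0],[0.015,0,0,0,0],[0.015,0,0,0,0]]'
python3 - <<'E'
from h import *
m=bot.camera_model("wrist");o,p,R=st();im,d=bot.read_camera("wrist")
print(o["contact_force"],p)
cv2.imwrite("pics/w9.png",cv2.resize(im[170:270,220:340],(720,600),interpolation=cv2.INTER_CUBIC))
E
```

```text
t: 13.25
eef_pos: [0.4969, 0.1109, 0.3054]
tool_rot: [-0.001, 1.0, -0.001, 0.006]
contact_force: [2.3, -4.5, 31.5]
gripper_width: 0.244
grasp_force: 52.8
[ 2.2932592  -4.4896941  31.47010051] [0.49689997 0.11087852 0.30544276]
```

View pics/w9.png

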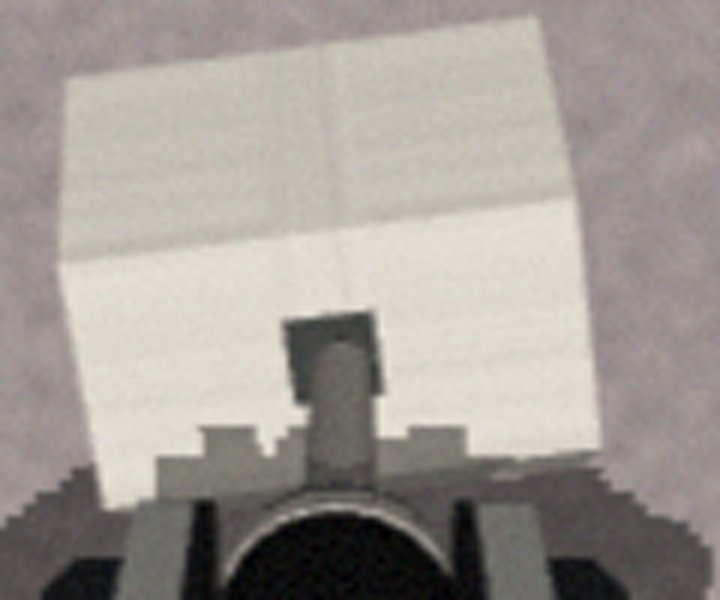

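The tip at (277,228) is at the mouth, but 31 N shows it catching. It sits about 1.2 mm to the +y tool side of the well centre, so I'll back off, shift and retry.

```bash
python3 -m pendant '[[0.015,0,0,-0.01,0],[0.015,-0.001,-0.0013,0,0],[0.015,0,0,0,0],[0.015,0,0,0.006,0],[0.015,0,0,0.005,0],[0.015,0,0,0,0]]'
python3 - <<'E'
from h import *
m=bot.camera_model("wrist");o,p,R=st();im,d=bot.read_camera("wrist")
print(o["contact_force"],p)
g=cv2.cvtColor(im,cv2.COLOR_BGR2GRAY);print(g[218:246:1,262:294:2])
E
```

```text
t: 13.8
eef_pos: [0.495, 0.1124, 0.303]
tool_rot: [-0.0, 1.0, -0.001, 0.005]
contact_force: [1.9, -2.8, 30.0]
gripper_width: 0.247
grasp_force: 52.5
[ 1.89512422 -2.75589649 30.01626856] [0.49501363 0.11236431 0.30302135]
[[215 217 213 214 212 218 220 219 221 219 216 216 218 215 214 213]
 [216 217 216 218 215 222 217 212 211 208 183 192 216 215 216 213]
 [214 218 217 213 212 208 183 149 131  92  82 167 217 216 216 216]
 [215 216 216 176 123  95  82  72  72  64  64 161 216 217 216 215]
 [213 216 212 173  66  70  70  70  71  71  73 148 220 220 218 218]
 [217 213 211 190  68  69  67  70  71  68  67 139 224 219 220 219]
 [212 215 220 198  69  70  73  73  69  69  68 134 219 214 217 216]
 [215 215 218 206  72  66  72  72  70  69  66 115 222 218 222 219]
 [218 220 219 205  75  68  72  73  75  71  68 100 217 217 218 216]
 [218 219 217 205  72  72  71  72  72  68  67 100 214 215 218 217]
 [219 220 223 207  82  68  71  70  70  65  72 100 221 216 218 214]
 [219 219 218 217  83  74  68  70  71  69  67  85 214 215 214 213]
 [215 219 218 221  85  74  68  68  71  71  67  72 215 215 216 213]
 [219 2
[... 298 characters left out ...]
 214 213 219 220 220 219 218]
 [220 220 220 221 219 188  91  91 103 168 211 216 216 216 217 219]
 [218 219 219 219 217 130  91  92  99 102 160 217 219 218 220 222]
 [215 218 217 217 211  90  87  94  96  86 157 218 220 218 210 213]
 [213 217 217 215 208  89  92  95  94  85 157 220 222 218 142 134]
 [190 219 219 220 204  84  92  95  97  90 154 217 220 224 133 126]
 [162 216 220 217 209  86  92  94  97  88 168 217 220 221 133 124]
 [163 220 221 222 204  86  92  97  96  87 215 215 220 219 133 123]
 [164 221 221 214 197  82  92  94  98  89 205 212 220 216 125 120]
 [160 220 222 143 125  85  92  98  99  85 124 163 222 215 129 117]
 [165 218 216 129 108  83  93  96  97  87 107 155 213 216 125 123]]
```

Now the tip rests on the near lip, at row 234 against the hole's centre at row 227; the column agrees. I'll shift +6 mm in x and touch again.

```bash
cat >> h.py <<'E'
def look(name):
    im,d=bot.read_camera("wrist");o,p,R=st();print(np.round(o["contact_force"],1),p.round(4))
    g=cv2.cvtColor(im,cv2.COLOR_BGR2GRAY)[170:300,225:335]
    for lo,hi,s in((40,79,"hole"),(80,115,"stem")):
        print(s)
        for r in range(30,75,3):
            c=np.nonzero((g[r,35:75]>=lo)&(g[r,35:75]<hi))[0]
            if len(c)>2: print(r+170,c.min()+260,c.max()+260,len(c),end=" | ")
    cv2.imwrite("pics/"+name,cv2.resize(im[170:270,220:340],(720,600),interpolation=cv2.INTER_CUBIC))
E
python3 -m pendant '[[0.015,0,0,-0.01,0],[0.015,0.006,0,0,0],[0.015,0,0,0,0],[0.015,0,0,0.004,0],[0.015,0,0,0.003,0],[0.015,0,0,0,0]]'
python3 - <<'E'
from h import *
look("w10.png")
E
```

```text
t: 14.35
eef_pos: [0.4983, 0.1124, 0.3033]
tool_rot: [0.0, 1.0, -0.0, 0.0]
contact_force: [-1.3, -1.3, 16.3]
gripper_width: 0.249
grasp_force: 51.1
[-2.1 -1.4 16.4] [0.4982 0.1124 0.3034]
hole
224 270 282 13 | 227 270 283 14 | 230 270 283 14 | 233 271 284 14 | stem
221 280 282 3 | 236 271 278 6 | 239 272 280 9 | 242 271 280 10 |
```

The block was dragged along because the tip hadn't lifted clear. I'll raise properly, then shift.

```bash
python3 -m pendant '[[0.015,0,0,-0.012,0],[0.015,0,0,-0.008,0],[0.015,0,0,0,0],[0.015,0.006,0,0,0],[0.015,0,0,0,0],[0.015,0,0,0,0]]'
python3 - <<'E'
from h import *
look("w11.png")
E
```

```text
t: 14.9
eef_pos: [0.5039, 0.1121, 0.3221]
tool_rot: [0.0, 1.0, -0.001, -0.0]
contact_force: [-0.5, 0.9, -1.2]
gripper_width: 0.243
grasp_force: 49.2
[-0.2  0.5 -1.5] [0.5037 0.1121 0.3222]
hole
221 270 281 12 | 224 270 282 13 | 227 271 282 12 | 230 271 282 12 | stem
236 272 280 9 | 239 271 280 10 | 242 270 299 20 |
```

View pics/w11.png

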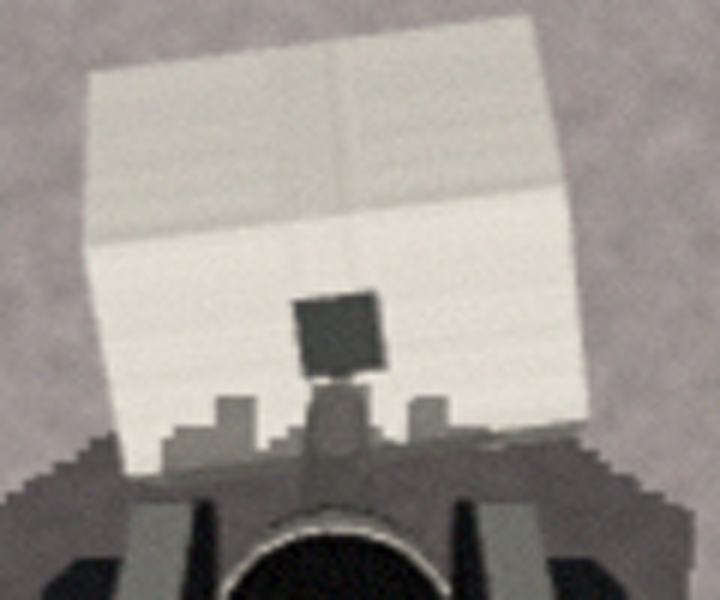

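The stem seems to have shifted in the grip. I'll measure it in the tool frame.

```bash
cat >> h.py <<'E'
def probe():
    im,d=bot.read_camera("wrist");o,p,R=st();C=cloud("wrist",d,(p[0]-.1,p[0]+.1,p[1]-.1,p[1]+.1,.0,.3));L=(C-p)@R
    for a in np.arange(.1,.30,.01):
        q=L[(L[:,2]>=a)&(L[:,2]<a+.01)&(abs(L[:,1])<.0125)&(L[:,0]>-.03)&(L[:,0]<.03)]
        if len(q)>3: print(int(a*1000),"n",len(q),"xmax",(q[:,0].max()*1000).round(1),"ymean",(q[:,1].mean()*1000).round(1),"w",(np.ptp(q[:,1])*1000).round(1))
    return im,L,p,R
E
python3 - <<'E'
from h import *
probe()
E
```

```text
100 n 449 xmax 19.1 ymean -0.4 w 25.0
110 n 1937 xmax 16.3 ymean 0.1 w 25.0
120 n 1483 xmax 13.7 ymean -0.2 w 25.0
130 n 1015 xmax 12.4 ymean -0.0 w 25.0
139 n 658 xmax 12.5 ymean -0.1 w 24.9
149 n 555 xmax 12.7 ymean -0.0 w 24.9
159 n 428 xmax 12.3 ymean 0.0 w 24.8
169 n 292 xmax 6.6 ymean 0.0 w 21.0
179 n 6 xmax 4.4 ymean 1.6 w 10.7
189 n 9 xmax -4.1 ymean 0.3 w 4.4
199 n 59 xmax -4.5 ymean 0.3 w 7.3
209 n 55 xmax -5.6 ymean 0.3 w 7.6
219 n 48 xmax -6.9 ymean 0.6 w 7.3
229 n 41 xmax -8.1 ymean 0.5 w 7.5
239 n 7 xmax -9.0 ymean 0.5 w 6.9
259 n 1326 xmax 13.1 ymean 0.1 w 25.0
269 n 290 xmax 19.0 ymean 0.0 w 24.6
279 n 276 xmax 24.6 ymean -0.1 w 24.6
289 n 46 xmax 25.3 ymean -0.4 w 23.9
```

The probe has tilted 6.6° in the grip, tip toward −x. I'll straighten it in the fixed rack and regrip it harder.

```bash
python3 -m pendant '[[0.015,0,0,-0.03,0],[0.015,0.009,-0.0308,-0.02,0],[0.015,0.009,-0.0308,0,0],[0.015,0.009,-0.0308,0,0],[0.015,0.009,-0.0308,0,0],[0.015,0.009,-0.0308,0,0],[0.015,0.009,-0.0308,0,0],[0.015,0.009,-0.0308,0,0],[0.015,0.009,-0.0308,0,0],[0.015,0,0,0,0],[0.015,0,0,0,0]]'
cat >> h.py <<'E'
def hole(m,im,z,u,v,r=28,thr=None):
    # dark square near pixel (u,v); prints plane position
    g=cv2.cvtColor(im,cv2.COLOR_BGR2GRAY);u0,v0=int(u-r),int(v-r);w=g[v0:v0+2*r,u0:u0+2*r]
    t=thr or cv2.threshold(w,0,255,cv2.THRESH_OTSU)[0];n,l,s,c=cv2.connectedComponentsWithStats((w<t).astype(np.uint8))
    for i in range(1,n):
        if s[i,4]>25: print("dark",(c[i]+[u0,v0]).round(1),s[i].tolist(),px2w("wrist",c[i]+[u0,v0],z=z,m=m).round(4))
E
python3 - <<'E'
from h import *
m=bot.camera_model("wrist");im,L,p,R=probe();print(p)
u,v=w2px("wrist",[.562,.358,.055],m);print(u,v);hole(m,im,.055,u,v)
cv2.imwrite("pics/w12.png",im)
for r in bot.pinpoint("probe_a_tip","wrist")[:2]: print("tip",r["score"],r["at"])
E
```

```text
t: 15.92
eef_pos: [0.5752, 0.3608, 0.3719]
tool_rot: [-0.0, 1.0, 0.001, -0.001]
contact_force: [0.6, -0.5, -0.9]
gripper_width: 0.246
grasp_force: 49.3
100 n 452 xmax 18.8 ymean -0.5 w 25.0
110 n 1903 xmax 16.2 ymean 0.1 w 25.0
120 n 1501 xmax 13.3 ymean -0.2 w 25.0
130 n 1021 xmax 12.3 ymean -0.1 w 24.9
139 n 655 xmax 12.6 ymean 0.0 w 24.9
149 n 549 xmax 12.3 ymean 0.0 w 24.9
159 n 424 xmax 12.3 ymean -0.0 w 24.9
169 n 300 xmax 6.5 ymean 0.3 w 21.0
179 n 7 xmax 4.8 ymean 2.6 w 12.3
189 n 7 xmax -4.0 ymean 0.9 w 3.1
199 n 61 xmax -3.9 ymean 0.2 w 7.3
209 n 52 xmax -5.5 ymean 0.4 w 7.6
219 n 52 xmax -6.8 ymean 0.6 w 7.3
229 n 40 xmax -7.7 ymean 0.6 w 7.6
239 n 8 xmax -9.0 ymean 0.4 w 6.9
[0.57565761 0.35886921 0.37192236]
278.0638192336578 206.33848241601908
dark [279.2 206.7] [23, 23, 13, 12, 146] [0.5617 0.3568 0.055 ]
dark [275.6 230.9] [22, 50, 8, 6, 37] [0.5352 0.3604 0.055 ]
```

```bash
python3 -m pendant '[[0.015,-0.0015,0.0015,0.02,0],[0.015,0,0,0.025,0],[0.015,0,0,0.02,0],[0.015,0,0,0.01,0],[0.015,0,0,0.01,0],[0.015,0,0,0,0]]'
python3 -m pendant '[[0.015,0,0,0,0],[0.015,-0.004,0,0.004,0],[0.015,-0.004,0,0.004,0],[0.015,-0.004,0,0.004,0],[0.015,0,0,0,0],[0.015,0,0,0.006,0],[0.015,0,0,0.006,0],[0.015,0,0,0,0]]' 20
python3 - <<'E'
from h import *
probe()
E
```

```text
t: 16.52
eef_pos: [0.5743, 0.356, 0.2864]
tool_rot: [0.001, 1.0, -0.001, -0.001]
contact_force: [-0.2, 0.2, -1.1]
gripper_width: 0.239
grasp_force: 49.2
t: 17.18
eef_pos: [0.5641, 0.3571, 0.2643]
tool_rot: [-0.001, 1.0, -0.001, 0.003]
contact_force: [7.8, 2.9, -4.8]
gripper_width: 0.243
grasp_force: 48.8
100 n 433 xmax 19.3 ymean -0.3 w 24.9
110 n 1891 xmax 16.2 ymean 0.2 w 24.9
120 n 1542 xmax 13.4 ymean -0.1 w 25.0
130 n 1119 xmax 12.5 ymean -0.2 w 24.9
139 n 703 xmax 12.5 ymean 0.1 w 25.0
149 n 604 xmax 12.5 ymean -0.2 w 25.0
159 n 469 xmax 12.2 ymean 0.0 w 24.9
169 n 319 xmax 8.7 ymean 0.2 w 20.9
179 n 13 xmax 7.3 ymean -0.3 w 12.2
189 n 24 xmax -0.1 ymean 0.2 w 6.9
199 n 1848 xmax 30.0 ymean 0.0 w 25.0
209 n 295 xmax 29.9 ymean -0.4 w 24.7
219 n 51 xmax 30.0 ymean -1.2 w 18.9
229 n 24 xmax 30.0 ymean -1.3 w 18.9
239 n 12 xmax 30.0 ymean -9.8 w 4.8
249 n 14 xmax 30.0 ymean -10.5 w 5.2
259 n 7 xmax 30.0 ymean -9.5 w 5.5
```

```bash
python3 -m pendant '[[0.045,0,0,0,0],[0.045,0,0,0,0],[0.045,-0.002,0,0.004,0],[0.045,0,0,0,0],[0.015,0,0,0,0],[0.015,0,0,0,0],[0.015,0,0,0,0],[0.015,0,0,0,0],[0.015,0,0,0,0]]' 120
python3 -m pendant '[[0.015,0,0,-0.02,0],[0.015,0,0,-0.03,0],[0.015,0,0,-0.03,0],[0.015,0,0,-0.03,0],[0.015,-0.009,0.0308,0,0],[0.015,-0.009,0.0308,0,0],[0.015,-0.009,0.0308,0,0],[0.015,-0.009,0.0308,0,0],[0.015,-0.009,0.0308,0,0],[0.015,-0.009,0.0308,0,0],[0.015,-0.005,0.0308,0,0],[0.015,0,0.0308,0,0]]'
python3 - <<'E'
from h import *
m=bot.camera_model("wrist");im,L,p,R=probe();print(p)
u,v=w2px("wrist",[.5,.112,.06],m);print(u,v);hole(m,im,.06,u,v,thr=120);rel(.5,.112)
cv2.imwrite("pics/w13.png",im)
E
```

```text
t: 17.98
eef_pos: [0.5604, 0.3571, 0.2599]
tool_rot: [0.0, 1.0, -0.0, -0.0]
contact_force: [-0.4, 0.3, 1.5]
gripper_width: 0.229
grasp_force: 117.1
t: 18.98
eef_pos: [0.5001, 0.1094, 0.37]
tool_rot: [0.0, 1.0, -0.0, -0.0]
contact_force: [0.5, -0.3, -0.8]
gripper_width: 0.225
grasp_force: 117.5
100 n 525 xmax 19.1 ymean -0.2 w 25.0
110 n 166 xmax 15.9 ymean -0.3 w 24.9
120 n 2919 xmax 22.6 ymean 0.1 w 25.0
130 n 849 xmax 22.2 ymean -0.2 w 25.0
139 n 518 xmax 21.2 ymean -0.2 w 25.0
149 n 436 xmax 20.1 ymean -0.1 w 25.0
159 n 361 xmax 18.8 ymean -0.1 w 24.8
169 n 251 xmax 17.8 ymean -0.1 w 23.5
179 n 126 xmax 17.3 ymean 0.4 w 21.8
199 n 8 xmax 7.3 ymean 0.2 w 4.5
209 n 49 xmax 6.6 ymean 0.1 w 7.5
219 n 45 xmax 5.6 ymean -0.1 w 7.1
229 n 37 xmax 4.5 ymean -0.2 w 7.4
239 n 24 xmax 3.4 ymean 0.1 w 7.6
[0.50092014 0.10243105 0.36964775]
272.41878891031627 196.1859728091449
dark [275.8 203.2] [27, 30, 10, 11, 90] [0.4929 0.1087 0.06  ]
dark [280.9 220.8] [14, 48, 42, 8, 158] [0.4744 0.1036 0.06  ]
p [0.5009 0.1024 0.3696] yaw -0.5 tool dx,dy mm [-1.  -9.6]
```

The probe is still leaning 5.7°, but its tip is near the tool axis. Once the tip is in the well I can let it drop. I'll settle lower and remeasure tip against well.

```bash
python3 -m pendant '[[0.015,-0.007,-0.0065,0.02,0],[0.015,0,0,0.018,0],[0.015,0,0,0,0],[0.015,0,0,0,0],[0.015,0,0,0,0],[0.015,0,0,0,0]]'
cat >> h.py <<'E'
def align(x,y,name,z=.06):
    m=bot.camera_model("wrist");im,d=bot.read_camera("wrist");o,p,R=st();cv2.imwrite("pics/"+name,im)
    C=cloud("wrist",d,(p[0]-.1,p[0]+.1,p[1]-.1,p[1]+.1,.0,.3));L=(C-p)@R
    L=L[(abs(L[:,1])<.012)&(L[:,0]>-.03)&(L[:,0]<.03)&(L[:,2]>.19)&(p[2]-L[:,2]>z+.004)]
    S=L[L[:,0]>-.025];Z=S[:,2].max();fx=np.polyfit(S[:,2],S[:,0],1);fy=np.polyfit(S[:,2],S[:,1],1)
    print("p",p.round(4),"force",np.round(o["contact_force"],1),"stem n",len(S),"zmax",Z.round(4),"slopes",fx[0].round(3),fy[0].round(3))
    tip=np.array([np.polyval(fx,Z)-.003,np.polyval(fy,Z),Z]);print("tip tool",(tip*1000).round(1),"tip px",w2px("wrist",p+R@tip,m).round(1),"world",(p+R@tip).round(4))
    u,v=w2px("wrist",[x,y,z],m);hole(m,im,z,u,v,thr=120)
    for r in bot.pinpoint("probe_a_tip","wrist")[:1]: print("net tip",r["score"],r["at"])
E
python3 - <<'E'
from h import *
align(.493,.1087,"w14.png")
E
```

```text
t: 19.53
eef_pos: [0.4949, 0.1175, 0.333]
tool_rot: [-0.0, 1.0, -0.0, 0.001]
contact_force: [-0.1, 0.5, 0.2]
gripper_width: 0.229
grasp_force: 117.6
p [0.4949 0.1175 0.3329] force [ 0.6 -0.1 -1. ] stem n 163 zmax 0.2476 slopes -0.116 -0.006
tip tool [-1.400e+00 -2.000e-01  2.476e+02] tip px [275.  221.1] world [0.4939 0.1178 0.0853]
dark [281. 226.] [0, 22, 56, 34, 637] [0.4795 0.1126 0.06  ]
```

```bash
sed -i 's/thr=120);rel/thr=79);rel/; s/hole(m,im,z,u,v,thr=120)/hole(m,im,z,u,v,thr=79)/' h.py
python3 - <<'E'
from h import *
im=cv2.imread("pics/w14.png");m=bot.camera_model("wrist")
hole(m,im,.06,278,205,thr=79)
g=cv2.cvtColor(im,cv2.COLOR_BGR2GRAY);print(g[196:240:2,262:298:2])
E
```

```text
dark [282.5 211.7] [27, 29, 13, 13, 137] [0.4925 0.1113 0.06  ]
dark [274.6 230.8] [20, 52, 12, 4, 36] [0.4748 0.118  0.06  ]
[[216 216 217 218 216 218 215 215 215 218 218 212 216 217 219 218 215 217]
 [223 223 221 223 220 221 218 214 220 214 217 213 218 220 218 218 216 215]
 [221 219 219 221 218 220 220 213 218 216 215 212 215 217 219 219 217 214]
 [217 216 217 217 214 219 212 216 215 217 215 213 219 220 214 215 217 218]
 [215 215 214 214 217 216 217 214 220 218 212 211 206 204 212 216 214 216]
 [214 217 216 214 213 213 209 140 108  86  74  66  67  81 212 211 215 214]
 [210 216 215 213 213 211 209  79  65  68  72  69  68  72 220 220 216 216]
 [215 212 218 216 216 218 222  86  73  71  70  66  70  67 190 219 217 216]
 [216 218 216 215 218 215 220 135  67  71  70  67  71  70 172 219 219 214]
 [218 218 216 214 216 218 217 163  71  66  75  72  71  68 149 215 217 214]
 [218 214 213 214 212 214 128 106  48  65  67  68  71  67 131 224 217 219]
 [216 217 214 220 207 109  92  96  81  73 121 140 156 197 216 219 219 219]
 [219 222 222 219 170  84  94 101  93 149 221 220 217 213 219 218 215 214]
 [214 220 222 218 136  89  95  95  95 139 219 219 216 214 216 217 220 220]
 [216 217 216 219 112  91  90  97  95 140 219 218 217 213 215 223 218 219]
 [221 218 220 216 102  89  92  94  93 122 215 210 218 214 218 216 212 214]
 [217 219 215 134  83  94  92  91  97  91 126 124 210 211 215 212 205 210]
 [210 190 118 114  71  72  76  79  79  86 124 117 106 144 138 115 114 110]
 [185 113 116 114  74  73  61  64  66  78  87  90  91 107 105 107 108 113]
 [108  90  90  80  97 104  98  98  95 106  91  88  90  87  82  77  79 145]
 [ 92  93 109 148  94  55  46  46  61 111 149 115  92  81  76  76  73  86]
 [ 99 122  53  23  12   0   5   8   4   4  15  50 128 105  79  79  81  79]]
```

```bash
python3 -m pendant '[[0.015,-0.0012,0.0064,0,0],[0.015,0,0,0.008,0],[0.015,0,0,0.008,0],[0.015,0,0,0,0],[0.015,0,0,0,0],[0.015,0,0,0,0]]'
python3 - <<'E'
from h import *
align(.4925,.1113,"w15.png")
E
```

```text
t: 20.13
eef_pos: [0.4931, 0.1109, 0.3156]
tool_rot: [0.0, 1.0, -0.0, -0.0]
contact_force: [0.5, -0.1, -0.7]
gripper_width: 0.224
grasp_force: 117.6
p [0.4932 0.111  0.3159] force [ 0.2 -0.  -0.5] stem n 162 zmax 0.2466 slopes -0.115 -0.006
tip tool [-1.200e+00 -1.000e-01  2.466e+02] tip px [274.9 221.1] world [0.492  0.1111 0.0692]
dark [274.5 214.7] [22, 22, 14, 14, 117] [0.4938 0.1115 0.06  ]
dark [274.3 230.4] [24, 40, 11, 6, 45] [0.4802 0.1116 0.06  ]
dark [275.1 240.3] [14, 48, 31, 8, 175] [0.4714 0.111  0.06  ]
```

```bash
python3 -m pendant '[[0.015,0.0006,0,0.006,0],[0.015,0,0,0.006,0],[0.015,0,0,0.005,0],[0.015,0,0,0.0,0]]'; python3 -m pendant '[[0.015,0,0,0.006,0],[0.015,0,0,0.006,0],[0.015,0,0,0,0]]'
```

```text
t: 20.57
eef_pos: [0.4999, 0.1112, 0.3059]
tool_rot: [-0.001, 1.0, -0.001, 0.01]
contact_force: [3.6, -5.4, 42.0]
gripper_width: 0.231
grasp_force: 117.8
t: 20.82
eef_pos: [0.4955, 0.1113, 0.2888]
tool_rot: [-0.001, 1.0, -0.001, 0.003]
contact_force: [-0.9, -0.4, -0.9]
gripper_width: 0.171
grasp_force: 0.0
```

The fingers closed to 15 mm, so the probe left the grip. I'll raise and look, with both views in one picture.

```bash
python3 -m pendant '[[0.06,0,0,0,0],[0.0854,0,0,0,0],[0.0854,0,0,0,0],[0.0854,0,0,-0.03,0],[0.0854,0,0,-0.03,0],[0.0854,0,0,-0.03,0],[0.0854,-0.03,0,-0.02,0],[0.0854,-0.02,0,0,0],[0.0854,0,0,0,0],[0.0854,0,0,0,0]]'
python3 - <<'E'
from h import *
im,d=bot.read_camera("wrist");im2,d2=bot.read_camera("scene");im3,_=bot.read_camera("top")
a=cv2.resize(im[:, :],(560,420))[:300,80:480]
b=cv2.resize(im2[140:290,230:430],(400,300),interpolation=cv2.INTER_CUBIC)
c=cv2.resize(im3[150:300,140:340],(400,300),interpolation=cv2.INTER_CUBIC)
e=cv2.resize(im[100:250,180:380],(400,300),interpolation=cv2.INTER_CUBIC)
cv2.imwrite("pics/final.png",np.vstack([np.hstack([a,b]),np.hstack([e,c])]));rel(.493,.111)
E
```

```text
t: 21.65
eef_pos: [0.4429, 0.1107, 0.3967]
tool_rot: [0.0, 1.0, -0.0, -0.0]
contact_force: [-0.3, -0.1, -0.3]
gripper_width: 0.998
grasp_force: 0.0
p [0.4442 0.1107 0.3963] yaw -0.1 tool dx,dy mm [48.8 -0.4]
```

View pics/final.png

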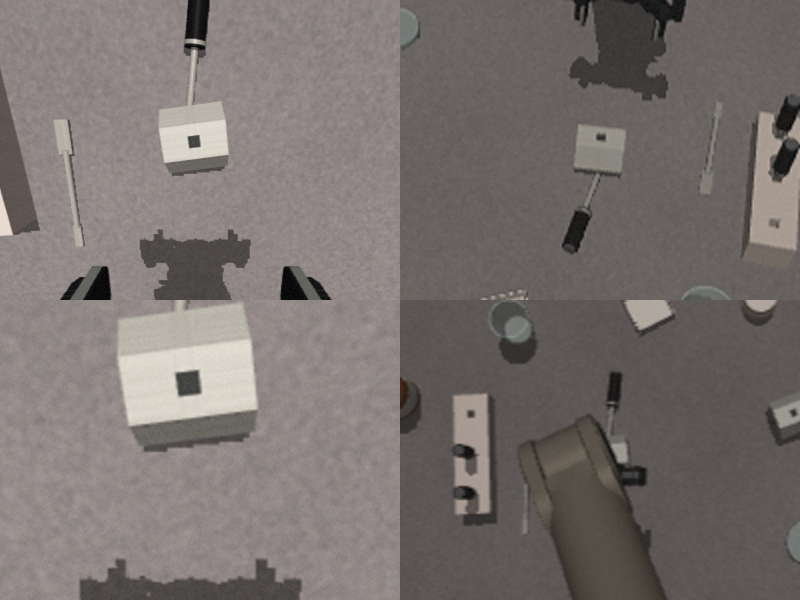

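The fallen probe lies on the bench on the far side of block 2, harmlessly. Only two blocks are present and two probes remain in the rack, so I'll fetch the middle one and insert it in finer steps.

```bash
python3 -m pendant '[[0.0854,0.006,-0.0303,0,0],[0.0854,0.006,-0.0303,0,0],[0.0854,0.006,-0.0303,0,0],[0.0854,0.006,-0.0303,0,0],[0.0854,0.006,-0.0303,0,0],[0.0854,0.006,-0.0303,-0.0,0],[0.0854,0.006,-0.0303,0.02,0],[0.0854,0.006,-0.0303,0.03,0],[0.0854,0,0,0,0],[0.0854,0,0,0,0],[0.0854,0,0,0,0]]'
python3 - <<'E'
from h import *
im,d=bot.read_camera("wrist");rel(.4925,.353)
C=cloud("wrist",d,(.38,.62,.28,.42,.07,.15))
for a in(.425,.4925):
    k=C[(abs(C[:,0]-a)<.03)]
    for z in(.08,.09,.1,.11,.12,.132):
        q=k[abs(k[:,2]-z)<.005]
        if len(q)>5: print(a,z,"x",q[:,0].min().round(4),q[:,0].max().round(4),"y",q[:,1].min().round(4),q[:,1].max().round(4),len(q))
    q=k[k[:,2]>.133]; print("top",cv2.minEnclosingCircle((q[:,:2]*1000).astype(np.float32)) if len(q) else 0)
E
```

```text
t: 22.72
eef_pos: [0.4923, 0.3518, 0.3471]
tool_rot: [0.001, 1.0, -0.001, -0.001]
contact_force: [-1.3, -1.2, 0.8]
gripper_width: 0.999
grasp_force: 0.0
p [0.4925 0.3513 0.348 ] yaw -0.1 tool dx,dy mm [-0.  -1.7]
0.425 0.08 x 0.4204 0.4336 y 0.337 0.3598 138
0.425 0.09 x 0.4225 0.4331 y 0.3375 0.3586 146
0.425 0.1 x 0.4233 0.4338 y 0.3378 0.3593 168
0.425 0.11 x 0.4226 0.4334 y 0.3375 0.359 182
0.425 0.12 x 0.4231 0.4335 y 0.3376 0.3593 219
0.425 0.132 x 0.4133 0.4333 y 0.3374 0.3591 395
top ((422.25714111328125, 348.58294677734375), 11.422131538391113)
0.4925 0.08 x 0.4904 0.5033 y 0.3413 0.3639 96
0.4925 0.09 x 0.4927 0.5029 y 0.3417 0.3633 98
0.4925 0.1 x 0.4943 0.5032 y 0.342 0.3631 112
0.4925 0.11 x 0.4934 0.5031 y 0.3419 0.3634 128
0.4925 0.12 x 0.4938 0.5029 y 0.3421 0.3634 143
0.4925 0.132 x 0.4807 0.5031 y 0.3418 0.3634 423
top ((491.7994689941406, 352.95745849609375), 11.382386207580566)
```

```bash
python3 -m pendant '[[0.05,-0.0005,-0.0014,0.02,0],[0.05,0,0,0.025,0],[0.05,0,0,0.025,0],[0.05,0,0,0.02,0],[0.05,0,0,0,0],[0.05,0,0,0,0],[0.015,0,0,0,0],[0.015,0,0,0,0],[0.015,0,0,0,0],[0.015,0,0,0,0],[0.015,0,0,0,0],[0.015,0,0,0,0]]' 120
python3 -m pendant '[[0.015,0,0,-0.02,0],[0.015,0,0,-0.03,0],[0.015,0,0,-0.03,0],[0.015,0,0,-0.03,0],[0.015,0,0,0,0],[0.015,0,0.0304,0,0],[0.015,0,0.0304,0,0],[0.015,0,0.0304,0,0],[0.015,0,0.0304,0,0],[0.015,0,0.0304,0,0],[0.015,0,0.0304,0,0],[0.015,0,0.0304,0,0]]'
python3 -m pendant '[[0.015,0,0.0304,0,0],[0.015,0,0,0.01,0],[0.015,0,0,0.0,0],[0.015,0,0,0,0],[0.015,0,0,0,0]]'
python3 - <<'E'
from h import *
align(.4925,.1113,"w16.png");probe()
E
```

```text
t: 23.77
eef_pos: [0.4919, 0.3547, 0.2599]
tool_rot: [-0.001, 1.0, -0.0, 0.002]
contact_force: [-0.1, 0.1, 7.4]
gripper_width: 0.23
grasp_force: 116.9
t: 24.77
eef_pos: [0.4906, 0.1392, 0.3679]
tool_rot: [0.0, 1.0, -0.0, 0.0]
contact_force: [0.3, 0.0, -0.6]
gripper_width: 0.232
grasp_force: 117.4
t: 25.18
eef_pos: [0.4909, 0.1118, 0.3581]
tool_rot: [-0.0, 1.0, 0.001, 0.0]
contact_force: [0.2, 0.5, -0.5]
gripper_width: 0.231
grasp_force: 117.5
p [0.491  0.1119 0.3582] force [ 0.2  0.4 -1. ] stem n 286 zmax 0.2477 slopes -0.009 0.006
tip tool [ -1.6   0.7 247.7] tip px [275.8 221.2] world [0.4895 0.1114 0.1105]
dark [275.1 198.5] [22, 23, 12, 12, 108] [0.4922 0.112  0.06  ]
100 n 502 xmax 19.2 ymean -0.3 w 24.9
110 n 159 xmax 16.4 ymean -0.6 w 24.9
120 n 2729 xmax 13.5 ymean 0.1 w 25.0
130 n 1126 xmax 12.9 ymean 0.1 w 25.0
139 n 768 xmax 12.4 ymean 0.1 w 24.9
149 n 611 xmax 12.5 ymean -0.1 w 25.0
159 n 482 xmax 12.4 ymean -0.0 w 24.9
169 n 360 xmax 11.4 ymean 0.3 w 25.0
179 n 117 xmax 10.5 ymean -0.2 w 20.4
199 n 69 xmax 3.0 ymean 0.4 w 7.8
209 n 69 xmax 2.9 ymean 0.5 w 7.4
219 n 60 xmax 2.9 ymean 0.7 w 7.2
229 n 51 xmax 2.7 ymean 0.5 w 7.5
239 n 37 xmax 2.5 ymean 0.6 w 7.7
289 n 1012 xmax 21.4 ymean -0.1 w 24.7
```

The probe is straight this time. I'll align and come nearer.

```bash
python3 -m pendant '[[0.015,0.0026,-0.0006,0.015,0],[0.015,0,0,0.015,0],[0.015,0,0,0.006,0],[0.015,0,0,0,0],[0.015,0,0,0,0],[0.015,0,0,0,0]]'
python3 - <<'E'
from h import *
align(.4925,.1113,"w17.png")
g=cv2.cvtColor(cv2.imread("pics/w17.png"),cv2.COLOR_BGR2GRAY);print(g[200:236:2,262:292:1])
E
```

```text
t: 25.83
eef_pos: [0.4939, 0.1114, 0.3226]
tool_rot: [-0.0, 1.0, -0.0, 0.001]
contact_force: [0.2, -0.7, -0.8]
gripper_width: 0.229
grasp_force: 117.5
p [0.4939 0.1113 0.3227] force [-0.3  0.2 -0.4] stem n 288 zmax 0.2472 slopes -0.009 0.006
tip tool [ -1.6   0.6 247.2] tip px [276.1 221.4] world [0.4926 0.1107 0.0755]
dark [274.2 214. ] [21, 23, 14, 13, 121] [0.493  0.1123 0.06  ]
[[225 223 224 220 217 217 218 220 224 222 224 221 223 216 218 219 221 224
  224 222 221 222 221 221 224 223 222 222 224 221]
 [224 223 224 220 219 216 220 222 223 221 222 218 217 221 216 217 220 222
  223 220 218 220 219 221 219 217 219 222 221 221]
 [219 223 220 220 218 217 221 220 222 220 222 220 219 221 218 218 218 221
  225 219 217 217 219 213 219 220 216 220 215 217]
 [223 218 218 218 218 217 218 219 220 222 224 222 221 223 219 217 219 225
  222 221 222 221 216 220 218 222 219 218 218 216]
 [221 219 217 218 217 216 211 217 217 214 212 213 204 175 151 142 137 121
  119 159 215 217 217 219 215 220 217 217 216 220]
 [216 218 216 218 199 120  75  75  73  70  69  69  67  71  65  70  70  67
   75 135 219 22
[... 835 characters left out ...]
106 108 105 108 112 106
  105 162 219 223 220 220 218 217 219 216 218 221]
 [219 218 220 220 219 215 219 217 201 118  99 103 106 110 110 109 109 102
  101 150 219 223 221 223 221 223 223 223 226 220]
 [220 218 218 222 221 221 223 221 197 103  92 103 109 110 111 112 113 101
   97 146 221 224 222 224 220 221 219 221 222 225]
 [221 225 223 224 225 223 224 221 199 102  93 105 108 109 110 116 110 103
   98 146 220 219 221 218 218 219 217 218 216 216]
 [223 221 223 219 219 219 221 212 171  98  97 105 108 107 115 113 110 104
   97 144 218 223 223 216 210 212 210 210 210 211]
 [217 215 213 218 216 206 207 197 160  95  96 106 109 108 108 111 113 107
   97  97 118 126 116 125 123 113 116 111 112 108]]
```

```bash
python3 - <<'E'
s=open('h.py').read()
s=s.replace('''px2w("wrist",c[i]+[u0,v0],z=z,m=m).round(4))''','''px2w("wrist",c[i]+[u0,v0],z=z,m=m).round(4),"rect",*(lambda q:(np.array(q[0]).round(1)+[u0,v0],np.round(q[1],1),px2w("wrist",np.array(q[0])+[u0,v0],z=z,m=m).round(4)))(cv2.minAreaRect(np.argwhere(l==i)[:,::-1].astype(np.float32))))''')
open('h.py','w').write(s)
E
python3 -m pendant '[[0.015,-0.001,-0.0016,0.0,0],[0.015,0,0,0.004,0],[0.015,0,0,0.004,0],[0.015,0,0,0,0],[0.015,0,0,0,0],[0.015,0,0,0,0]]'
python3 - <<'E'
from h import *
align(.4925,.1113,"w18.png")
g=cv2.cvtColor(cv2.imread("pics/w18.png"),cv2.COLOR_BGR2GRAY);print(g[206:236:2,264:288:1])
E
```

```text
t: 26.43
eef_pos: [0.4926, 0.1126, 0.3138]
tool_rot: [0.0, 1.0, -0.0, -0.0]
contact_force: [-0.3, -0.4, -0.3]
gripper_width: 0.228
grasp_force: 117.5
p [0.4927 0.1126 0.3139] force [-0.1  0.4 -1.2] stem n 289 zmax 0.2477 slopes -0.011 0.004
tip tool [ -1.7   0.6 247.7] tip px [276.  221.3] world [0.491  0.112  0.0662]
dark [276.1 215.2] [21, 23, 15, 12, 102] [0.4937 0.1119 0.06  ] rect [275.9 216.9] [11.9 12.9] [0.4923 0.112  0.06  ]
dark [275.7 242.1] [22, 51, 13, 5, 26] [0.4702 0.1122 0.06  ] rect [276. 241.] [ 4. 12.] [0.4712 0.1119 0.06  ]
[[217 220 216 219 215 217 218 222 220 221 220 219 220 217 212 218 220 223
  224 218 215 216 220 213]
 [217 220 211 220 218 218 222 220 220 216 220 224 220 222 218 221 221 223
  219 218 218 218 216 220]
 [216 218 221 216 212 211 209 214 215 205 169 150 145 139 118 110  90  87
  108 173 216 218 216 217]
 [216 217 218 200 114  74  72  71  68  65  72  64  73  70  73  70  69  69
   97 167 220 219 216 218]
 [218 215 219 205 143  75  65  68  72  73  73  68  68  70  72  69  68  70
   74 138 222 221 219 221]
 [222 221 219 213 171  83  65  68  70  72  72
[... 265 characters left out ...]
18 212 217 208 173  81  81  96 106 107 107 110 108 110 106  92  68
   51  75 142 218 223 222]
 [220 220 218 221 222 201 106  83  95 104 107 109 109 107 107 105 108 156
  217 221 221 222 221 220]
 [222 220 221 221 220 221 202 115  97  98 109 112 110 112 106 100  98 146
  218 223 221 222 218 220]
 [218 217 218 220 220 220 198  98  94 103 111 106 108 110 109 105  94 144
  217 223 220 221 223 220]
 [218 218 220 216 224 222 202  93  96 102 108 109 109 107 110 107  98 139
  218 221 222 223 224 221]
 [226 223 223 221 223 217 173 100  93 104 105 107 114 111 109 106  93 138
  214 219 220 220 221 221]
 [216 222 222 221 214 207 164  96  99 105 104 106 114 107 110 106  99 125
  186 211 217 223 222 215]]
```

Stem column 275.8 against hole 276; the row needs about +0.8 mm. I'll insert gently.

```bash
python3 -m pendant '[[0.015,0.0008,0,0,0],[0.015,0,0,0.003,0],[0.015,0,0,0.003,0],[0.015,0,0,0.003,0],[0.015,0,0,0.002,0],[0.015,0,0,0,0],[0.015,0,0,0,0]]'
```

```text
t: 27.12
eef_pos: [0.4953, 0.1134, 0.3087]
tool_rot: [0.0, 1.0, -0.001, 0.003]
contact_force: [-10.7, -5.2, 51.7]
gripper_width: 0.228
grasp_force: 123.6
```

Run:
```python
from h import *
align(.4925,.1113,"w19.png")
g=cv2.cvtColor(cv2.imread("pics/w19.png"),cv2.COLOR_BGR2GRAY);print(g[208:240:2,264:288:1])
```

```text
p [0.4953 0.1134 0.3087] force [-10.3  -5.   52. ] stem n 256 zmax 0.2446 slopes -0.03 0.003
tip tool [ -3.7   0.9 244.6] tip px [276.4 225.3] world [0.4932 0.1124 0.064 ]
dark [277.2 221.7] [21, 22, 14, 12, 61] [0.4945 0.1118 0.06  ] rect [276.5 223.5] [11. 13.] [0.4931 0.1123 0.06  ]
dark [279.3 245.4] [17, 45, 28, 11, 60] [0.4742 0.1101 0.06  ] rect [279.7 245.5] [26.7  7.3] [0.4741 0.1097 0.06  ]
dark [275.7 250.6] [19, 54, 16, 2, 27] [0.4696 0.1129 0.06  ] rect [275.5 250.5] [15.  1.] [0.4697 0.1131 0.06  ]
[[224 224 223 220 217 218 219 220 220 220 220 220 220 219 216 221 223 222
  221 220 220 223 221 223]
 [220 221 220 220 216 219 219 223 220 222 222 221 220 221 216 217 220 220
  223 224 221 222 219 219]
 [217 221 219 219 217 218 222 222 225 221 221 218 219 221 218 216 218 219
  222 222 222 217 219 218]
 [219 220 221 218 220 218 218 219 222 218 222 222 217 220 218 216 217 221
  223 224 217 221 219 221]
 [218 219 217 217 219 219 218 222 223 223 218 220 220 216 217 211 211 213
  206 194 211 220 216 215]
 [219 217 218 212 183 151 137 120 108  96  87  83  77  78  74  69  66  64
   
[... 334 characters left out ...]
18 217 218 219 200  90  68  90 101 105 108 111 106 107 109  98  88
   69  71  98 171 216 216]
 [220 218 218 218 214 204 133  80  90 100 102  99 108 106 108 106 102  89
   73  68  81 154 220 220]
 [218 218 219 216 219 208 143  75  92 101 102 104 107 106 110 112  99  86
   83  96 107 154 222 222]
 [217 223 220 221 224 222 202  94  87  98 104 108 108 113 112 109 104 116
  172 220 224 221 222 220]
 [223 223 223 222 222 223 197 101  89 100 105 106 108 110 108 101 100 117
  173 216 223 221 220 220]
 [218 218 216 219 220 223 202 105  96  99 107 109 104 107 112 108 102  98
  114 164 218 223 222 223]
 [220 206 143 136 138 139 123  88  96 100 105 104 109 109 111 105  98  96
   99 121 136 169 219 207]]
```

The tip is centred but blocked at surface level, even at 52 N. I'll back off and check whether that dark square is really a deep hole, using the depth image.

```bash
python3 -m pendant '[[0.015,0,0,-0.015,0],[0.015,0,0,-0.02,0],[0.015,0,0,-0.02,0],[0.015,0,0,0,0],[0.015,0,0,0,0],[0.015,0,0,0,0]]'
python3 - <<'E'
from h import *
m=bot.camera_model("wrist");im,d=bot.read_camera("wrist");o,p,R=st();cv2.imwrite("pics/w20.png",im)
u,v=w2px("wrist",[.4925,.1115,.06],m);print(p,u,v)
ui,vi=int(u),int(v);print(im[vi-14:vi+10:2,ui-12:ui+13:2].mean(2).astype(int))
Z=np.array([[px2w("wrist",(a,b),d[b,a],m=m)[2]*1000 if d[b,a]>0 else -1 for a in range(ui-12,ui+13,2)] for b in range(vi-14,vi+10,2)]);print(Z.astype(int))
print(bot.pinpoint("block_a_well","wrist")[:2],bot.pinpoint("block_a","wrist")[:2])
E
```

```text
t: 27.72
eef_pos: [0.4931, 0.1125, 0.3571]
tool_rot: [0.0, 1.0, -0.0, -0.0]
contact_force: [0.0, -0.5, -1.2]
gripper_width: 0.226
grasp_force: 117.6
[0.49298628 0.11238399 0.35673537] 276.0483606511951 200.48117070795314
[[221 219 216 218 222 222 217 217 224 221 223 219 221]
 [222 223 219 220 220 222 218 216 221 221 222 220 221]
 [223 221 217 216 221 222 218 216 222 217 219 216 216]
 [221 220 217 217 221 220 221 219 221 218 220 218 221]
 [219 216 219 218 217 218 212 210 182 217 216 214 218]
 [216 221 192  91  79  71  72  69  73 212 220 215 219]
 [214 217 198  71  70  72  73  70  72 175 221 219 221]
 [219 222 207  73  68  76  72  69  77 176 221 219 219]
 [217 220 221  86  70  73  70  74  70 135 222 214 212]
 [219 219 217 114  70  74  73  73  69 120 220 220 219]
 [215 218 219 136  63  71  81  85  95 144 223 222 222]
 [220 220 222 211 197 220 222 220 219 220 217 220 218]]
[[59 60 59 59 58 59 60 60 60 61 60 59 -1]
 [60 61 60 60 60 60 60 60 60 58 60 61 59]
 [60 59 61 59 59 59 59 60 61 59 59 60 60]
 [60 60 60 58 59 60 60 60 59 60 60 61 60]
 [60 60 60 59 60 60 59 58 60 59 59 60 61]
 [60 59 60 59 60 59 59 60 59 61 60 59 59]
 [59 61 59 59 61 60 60 61 59 60 60 61 59]
 [60 59 59 60 61 59 59 59 59 60 60 60 59]
 [61 60 60 59 60 60 61 59 59 60 59 60 59]
 [59 59 60 59 60 60 60 60 61 60 60 59 59]
 [59 60 59 59 59 60 59 59 60 59 58 59 59]
 [59 59 60 59 60 60 60 58 59 60 59 60 59]]
[] [{'at': [275.2, 194.4], 'score': 0.65}]
```

Depth reads 60 mm across the dark square, so it is only a painted mark and not the well. The end-face lines tell which flat has the well, and I'll work that out from the stored wrist pictures.

```bash
cat >> h.py <<'E'
def wmodel(p,yaw):
    m=bot.camera_model("wrist");o,p0,R0=st();R=np.array(m["R"]);t=np.array(m["t"])
    Rc=R@R0; ct=R0.T@(-R.T@t-p0); y=np.radians(yaw)
    Rt=np.array([[np.cos(y),np.sin(y),0],[np.sin(y),-np.cos(y),0],[0,0,-1]])
    Rn_=Rc@Rt.T; c=np.array(p)+Rt@ct
    return dict(intrinsics=m["intrinsics"],R=Rn_,t=-Rn_@c)
def face(im,m,c,yaw,sgn,out=None):
    # rectify an end face: columns = e (dir yaw-90: block x), rows = z from 62 down to 0, mm*4
    a=np.radians(yaw);L=np.array([np.cos(a),np.sin(a),0]);e=np.array([np.sin(a),-np.cos(a),0])
    f=np.r_[c,.03]+sgn*.033*L
    src=np.float32([w2px("wrist",f+sx*.035*e+np.array([0,0,sz*.03]),m) for sx,sz in((-1,1),(1,1),(1,-1),(-1,-1))])
    H=cv2.getPerspectiveTransform(src,np.float32([[0,0],[280,0],[280,240],[0,240]]))
    w=cv2.warpPerspective(im,H,(280,240));g=cv2.cvtColor(w,cv2.COLOR_BGR2GRAY);print(src.round(0).tolist())
    print(cv2.resize(g,(28,24),interpolation=cv2.INTER_AREA))
E
python3 - <<'E'
from h import *
np.set_printoptions(linewidth=200)
print("block2, w6");face(cv2.imread("pics/w6.png"),wmodel([.5619,.3579,.3694],-.1),np.array([.4898,.110]),97.7,1)
print("block1, w1");face(cv2.imread("pics/w1.png"),wmodel([.5134,.0539,.3625],9.1),np.array([.569,-.2154]),110.4,1)
E
```

```text
block2, w6
[[477.0, 294.0], [483.0, 236.0], [450.0, 215.0], [447.0, 266.0]]
[[163 158 152 157 160 161 162 153 149 147 148 152 155 153 149 148 149 154 155 157 151 160 192 207 203 203 202 201]
 [159 153 154 159 156 156 155  99  89  90  91  89  88  90  89  91  86  88  91  91  90 104 168 205 203 203 200 200]
 [157 152 154 156 155 162 126  89  87  87  87  88  87  88  88  88  86  84  88  88  87  90 131 190 205 201 200 202]
 [156 155 158 157 161 146  94  88  88  89  87  88  87  86  87  87  86  84  86  90  89  88 101 164 201 200 201 202]
 [158 159 156 157 155 110  89  88  88  88  88  88  87  85  86  86  87  87  88  88  88  88  90 121 180 202 203 199]
 [155 156 157 157 130  90  87  90  90  88  88  88  90  87  86  88  86  88  88  87  89  88  88  94 150 198 203 199]
 [150 155 157 148 103  89  87  88  89  88  88  89  88  87  87  88  87  86  88  87  88  86  86  88 112 177 201 201]
 [154 158 156 124  88  86  86  86  88  89  89  89  89  89  87  87  86  88  87  87  88  86  89  87  93 140 193 200]
 [157 159 144  95  86  86  85  87  88  89  88  89  87  89  87  88  88  88  88  87  88  87  88  87  86 10
[... 3873 characters left out ...]
 135 135]
 [ 73  76  79  75  76  75  77  77  74  64  45  37  52  68  76  77  76  77  75  75  75  76  85 108 129 135 135 135]
 [ 76  75  75  74  77  77  77  77  74  64  45  36  53  70  75  76  77  76  77  76  76  75  84 108 128 135 134 134]
 [ 75  75  74  74  76  75  77  78  77  63  45  35  54  70  74  75  77  75  77  76  75  76  94 119 133 134 134 136]
 [ 72  75  76  75  75  76  77  78  77  63  43  38  54  70  77  76  77  76  77  78  73  79 106 128 137 137 136 137]
 [ 74  75  73  75  74  76  76  76  76  64  46  37  53  69  75  76  78  78  75  74  72  80 109 132 142 143 142 138]
 [ 74  75  75  74  76  77  75  77  74  61  43  35  53  69  75  77  78  79  77  75  75  88 117 140 146 145 140 137]]
```

On both blocks the end-face line runs from the middle down. The top marks are decoys and each well is underneath, so each block needs three flat-to-flat rolls. First I'll put the held probe back in the rack.

```bash
python3 -m pendant '[[0.015,0,-0.0301,-0.01,0],[0.015,0,-0.0301,0,0],[0.015,0,-0.0301,0,0],[0.015,0,-0.0301,0,0],[0.015,0,-0.0301,0,0],[0.015,0,-0.0301,0,0],[0.015,0,-0.0301,0,0],[0.015,0,-0.0301,0.01,0],[0.015,0,0,0,0],[0.015,0,0,0,0],[0.015,0,0,0,0]]'
python3 - <<'E'
from h import *
align(.492,.353,"w21.png",z=.055)
E
```

```text
t: 28.78
eef_pos: [0.4936, 0.3528, 0.3567]
tool_rot: [0.001, 1.0, -0.0, -0.001]
contact_force: [1.2, -0.5, -0.5]
gripper_width: 0.232
grasp_force: 117.7
p [0.4939 0.3522 0.3571] force [ 0.1 -0.4 -0.5] stem n 287 zmax 0.248 slopes -0.008 0.004
tip tool [ -1.5   0.8 248. ] tip px [277.  220.6] world [0.4922 0.351  0.1092]
```

Run:
```python
from h import *
im=cv2.imread("pics/w21.png");m=bot.camera_model("wrist");u,v=w2px("wrist",[.492,.353,.055],m);print(u,v)
for t in(None,100,130): hole(m,im,.055,u,v,r=16,thr=t)
```

```text
273.7408847462712 200.49108788772034
dark [274.5 200.2] [11, 10, 14, 13, 168] [0.4923 0.3523 0.055 ] rect [274.5 200. ] [12. 13.] [0.4925 0.3523 0.055 ]
```

Hole is at (0.4924, 0.3523) and the tip at (0.4922, 0.351). I'll shift about 1 mm and lower it.

```bash
python3 -m pendant '[[0.015,0,-0.0012,0.02,0],[0.015,0,0,0.02,0],[0.015,0,0,0.012,0],[0.015,0,0,0.012,0],[0.015,0,0,0.012,0],[0.015,0,0,0.012,0],[0.015,0,0,0.004,0],[0.015,0,0,0,0]]'; python3 -m pendant '[[0.05,0,0,0,0],[0.07,0,0,0,0],[0.07,0,0,-0.03,0],[0.07,0,0,-0.04,0],[0.0854,0,0,-0.03,0],[0.0854,0,0.03,0,2.5],[0.0854,0,0.03,0,2],[0.0854,0,0.03,0,2],[0.0854,0,0.03,0,0],[0.0854,0,0.03,0,0],[0.0854,0,0.03,0,0],[0.0854,0,0,0,0]]'
python3 - <<'E'
from h import *
im,d=bot.read_camera("wrist");print(blk("wrist",d,.493,.112,r=.05)); c=blk("wrist",d,.493,.112,r=.05,z0=.057)[0];rel(*c)
C=cloud("wrist",d,(.43,.75,.0,.2,.008,.04));k=C[C[:,0]>.535];print("fallen probe",k.min(0).round(3),k.max(0).round(3),len(k))
C=cloud("wrist",d,(.38,.62,.28,.42,.12,.15));print("probes",[ (a,C[abs(C[:,0]-a)<.03].mean(0).round(3)) for a in(.425,.4925)])
E
```

```text
t: 29.55
eef_pos: [0.4934, 0.3543, 0.2646]
tool_rot: [0.001, 1.0, -0.0, -0.001]
contact_force: [-0.8, 0.2, -0.5]
gripper_width: 0.231
grasp_force: 117.7
t: 30.55
eef_pos: [0.4796, 0.1693, 0.3664]
tool_rot: [0.002, 0.998, -0.061, 0.0]
contact_force: [-0.6, -0.4, -0.4]
gripper_width: 1.0
grasp_force: 0.0
(array([0.49312894, 0.11530405]), (43.41274642944336, 66.20875549316406), np.float32(97.571236), np.float64(0.06019753053012515))
p [0.4798 0.1722 0.3667] yaw -6.9 tool dx,dy mm [19.7 54.9]
fallen probe [0.535 0.1   0.01 ] [0.649 0.126 0.025] 2161
probes [(0.425, array([0.425, 0.348, 0.133])), (0.4925, array([0.496, 0.355, 0.134]))]
```

Now I'll grip block 2 on its near side and drag it clear of the fallen probe, towards −y.

```bash
python3 -m pendant '[[0.0854,0,0,0,-4.85],[0.0854,0,0,0,-4.85],[0.0854,0,0,0,-4.8],[0.0854,-0.0103,0.0289,0.03,0],[0.0854,-0.0103,0.0289,0.035,0],[0.0854,0,0,0.035,0],[0.0854,0,0,0.035,0],[0.0854,0,0,0.03,0],[0.0854,0,0,0.02,0],[0.0854,0,0,0,0],[0.0854,0,0,0,0]]'
python3 -m pendant '[[0.064,0,0,0,0],[0.064,0,0,0,0],[0.064,0,0,0,0],[0.064,0,0,0,0],[0.064,0,0.02,0,0],[0.064,0,0.025,0,0],[0.064,0,0.025,0,0],[0.064,0,0.025,0,0],[0.064,0,0,0,0],[0.064,0,0,0,0]]' 20
python3 - <<'E'
from h import *
tilt()
E
```

```text
t: 31.52
eef_pos: [0.4681, 0.1201, 0.1853]
tool_rot: [0.0, 0.998, 0.07, -0.001]
contact_force: [-1.5, -1.5, -0.8]
gripper_width: 1.001
grasp_force: 0.7
t: 32.35
eef_pos: [0.4828, 0.0231, 0.1872]
tool_rot: [0.0, 0.998, 0.067, 0.002]
contact_force: [0.6, -3.3, 6.7]
gripper_width: 0.78
grasp_force: 25.4
-70 0 | -65 0 | -60 0 | -54 0 | -49 0 | -44 0 | 0 59 | 5 60 | 10 92 | 15 60 | 20 60 | 25 60 | 30 60 | 35 60 | 40 57 | 45 49 | 50 39 | 55 31 | 60 0 | 65 0 | 70 0 | [0.4827 0.0238 0.1872]
```

Dragged; the block centre is 24 mm ahead of the pads. Now roll +x with the light grip.

```bash
python3 -m pendant '[[0.072,-0.002,0,0.002,0],[0.072,0,0,0,0],[0.0659,0,0,0,0],[0.0659,0,0,0,0],[0.0659,0,0,0,0],[0.0659,0,0,0,0],[0.0659,0.003,0,-0.0037,0],[0.0659,0.003,0,-0.0035,0],[0.0659,0.0034,0,-0.003,0],[0.0659,0.0036,0,-0.003,0],[0.0659,0,0,0,0]]'
python3 - <<'E'
from h import *
tilt()
E
```

```text
t: 33.32
eef_pos: [0.4932, 0.027, 0.1972]
tool_rot: [-0.0, 0.998, 0.069, 0.001]
contact_force: [-0.1, 0.6, -5.6]
gripper_width: 0.779
grasp_force: 23.7
-70 0 | -65 0 | -60 0 | -54 0 | -49 0 | 5 96 | 10 73 | 15 72 | 20 72 | 25 72 | 30 72 | 35 72 | 40 72 | 45 68 | 50 60 | 55 50 | 60 42 | 65 0 | 70 0 | [0.4926 0.0269 0.1969]
```

```bash
python3 -m pendant '[[0.0663,0,0,0,0],[0.0663,0,0,0,0],[0.0663,0,0,0,0]]'|egrep 'contact|gr'; python3 -m pendant '[[0.0664,0,0,0,0],[0.0664,0,0,0,0],[0.0664,0,0,0,0]]'|egrep 'contact|gr';  python3 - <<'E'
from h import *
tilt()
E
```

```text
contact_force: [0.6, -0.6, -4.8]
gripper_width: 0.779
grasp_force: 23.7
contact_force: [-0.6, 0.9, -4.9]
gripper_width: 0.78
grasp_force: 23.7
-70 0 | -65 0 | -60 0 | -54 0 | -49 0 | -44 0 | 5 95 | 10 73 | 15 72 | 20 72 | 25 72 | 30 72 | 35 72 | 40 72 | 45 68 | 50 60 | 55 50 | 60 42 | 65 0 | 70 0 | [0.492  0.0267 0.1966]
```

```bash
python3 -m pendant '[[0.0666,0,0,0,0],[0.0666,0,0,0,0],[0.0666,0,0,0,0]]'|egrep 'contact|gr'; python3 -m pendant '[[0.0667,0,0,0,0],[0.0667,0,0,0,0],[0.0667,0,0,0,0]]'|egrep 'contact|gr';  python3 - <<'E'
from h import *
tilt()
E
```

```text
contact_force: [0.9, 0.2, -5.6]
gripper_width: 0.781
grasp_force: 21.1
contact_force: [0.1, -0.3, -5.7]
gripper_width: 0.783
grasp_force: 18.2
-70 0 | -65 0 | -60 0 | -54 0 | -49 0 | -44 0 | 5 96 | 10 73 | 15 72 | 20 72 | 25 72 | 30 72 | 35 72 | 40 72 | 45 68 | 50 60 | 55 50 | 60 42 | 65 0 | 70 0 | [0.4921 0.0267 0.1966]
```

```bash
python3 -m pendant '[[0.0669,0,0,0,0],[0.0669,0,0,0,0],[0.0669,0,0,0,0]]'|egrep 'contact|gr'; python3 -m pendant '[[0.067,0,0,0,0],[0.067,0,0,0,0]]'|egrep 'contact|gr';  python3 - <<'E'
from h import *
tilt()
E
```

```text
contact_force: [0.5, -0.5, -0.8]
gripper_width: 0.783
grasp_force: 0.0
contact_force: [0.4, 0.7, -0.3]
gripper_width: 0.783
grasp_force: 0.1
-70 0 | -65 0 | -60 0 | -54 0 | -49 0 | -44 0 | 0 60 | 5 60 | 10 60 | 15 60 | 20 60 | 25 60 | 30 60 | 35 58 | 40 51 | 45 41 | 50 32 | 55 0 | 60 0 | 65 0 | 70 0 | [0.4923 0.0267 0.1968]
```

```bash
python3 -m pendant '[[0.074,-0.008,0,0.012,0],[0.074,0,0,0,0],[0.0669,0,0,0,0],[0.0668,0,0,0,0],[0.0668,0,0,0,0],[0.0668,0,0,0,0],[0.0668,0,0,0,0]]'|egrep 'pos|contact|gr'; python3 -m pendant '[[0.0668,0.0015,0,-0.0018,0],[0.0668,0.0015,0,-0.0018,0],[0.0668,0.0015,0,-0.0018,0],[0.0668,0.0015,0,-0.0018,0],[0.0668,0,0,0,0]]'|egrep 'pos|contact|gr';  python3 - <<'E'
from h import *
tilt()
E
```

```text
eef_pos: [0.4846, 0.0257, 0.1849]
contact_force: [-0.0, 0.2, 0.5]
gripper_width: 0.786
grasp_force: 0.3
eef_pos: [0.4907, 0.0266, 0.1923]
contact_force: [0.6, 0.2, 0.3]
gripper_width: 0.787
grasp_force: 0.5
-70 0 | -65 0 | -60 0 | -54 0 | -49 0 | -44 0 | 0 59 | 5 60 | 10 94 | 15 60 | 20 60 | 25 59 | 30 59 | 35 59 | 40 53 | 45 45 | 50 34 | 55 0 | 60 0 | 65 0 | 70 0 | [0.4906 0.0265 0.1922]
```

```bash
python3 -m pendant '[[0.0666,-0.006,0,0.007,0],[0.0666,0,0,0,0],[0.0666,0,0,0,0],[0.0666,0,0,0,0]]'|egrep 'contact|gr'; python3 -m pendant '[[0.0664,0,0,0,0],[0.0664,0,0,0,0],[0.0664,0,0,0,0]]'|egrep 'contact|gr';python3 -m pendant '[[0.0663,0,0,0,0],[0.0663,0,0,0,0],[0.0663,0,0,0,0]]'|egrep 'contact|gr'
```

```text
contact_force: [-0.9, 0.1, -0.3]
gripper_width: 0.778
grasp_force: 0.1
contact_force: [0.4, -0.1, 0.1]
gripper_width: 0.779
grasp_force: 0.4
contact_force: [-0.7, -0.7, 0.5]
gripper_width: 0.78
grasp_force: 1.7
```

```bash
python3 -m pendant '[[0.0661,0,0,0,0],[0.0661,0,0,0,0],[0.0661,0,0,0,0]]'|egrep 'contact|gr'; python3 -m pendant '[[0.0661,0.0015,0,-0.0018,0],[0.0661,0.0015,0,-0.0018,0],[0.0661,0.0015,0,-0.0018,0],[0.0661,0.0015,0,-0.0018,0],[0.0661,0,0,0,0]]'|egrep 'pos|contact|gr';  python3 - <<'E'
from h import *
tilt()
E
```

```text
contact_force: [-1.0, 0.4, 0.4]
gripper_width: 0.776
grasp_force: 5.5
eef_pos: [0.4906, 0.0264, 0.1924]
contact_force: [-0.9, -1.0, -0.9]
gripper_width: 0.771
grasp_force: 2.9
-70 0 | -65 0 | -60 0 | -54 0 | -49 0 | -44 0 | -39 0 | -34 0 | -9 39 | -4 42 | 0 49 | 5 58 | 10 96 | 15 64 | 20 63 | 25 62 | 30 61 | 35 60 | 40 60 | 45 59 | 50 50 | 55 35 | 60 0 | 65 0 | 70 0 | [0.4905 0.0263 0.1923]
```

It tilts now (about 9°). I'll continue the arc.

```bash
python3 -m pendant '[[0.066,0.0025,0,-0.0027,0],[0.066,0.0025,0,-0.0025,0],[0.066,0.003,0,-0.0025,0],[0.066,0.0035,0,-0.0025,0],[0.066,0.004,0,-0.0025,0],[0.066,0.004,0,-0.002,0],[0.066,0,0,0,0]]'|egrep 'pos|contact|gr';  python3 - <<'E'
from h import *
tilt()
E
```

```text
eef_pos: [0.5109, 0.0292, 0.2075]
contact_force: [1.9, -0.7, 0.7]
gripper_width: 0.773
grasp_force: 2.0
-70 0 | -65 0 | -60 0 | -54 0 | -49 0 | -9 54 | -4 56 | 0 58 | 5 60 | 10 62 | 15 65 | 20 67 | 25 67 | 30 63 | 35 59 | 40 56 | 45 52 | 50 40 | 55 0 | 60 0 | 65 0 | 70 0 | [0.5103 0.0291 0.2072]
```

```bash
python3 -m pendant '[[0.066,0.004,0,-0.0015,0],[0.066,0.004,0,-0.001,0],[0.066,0.004,0,-0.0005,0],[0.066,0.004,0,0,0],[0.066,0.004,0,0,0],[0.066,0.004,0,0,0],[0.066,0,0,0,0],[0.075,0,0,0,0],[0.075,0,0,0,0]]'|egrep 'pos|contact|gr';  python3 - <<'E'
from h import *
tilt()
E
```

```text
eef_pos: [0.5329, 0.0327, 0.2096]
contact_force: [-1.0, 0.0, -0.9]
gripper_width: 0.878
grasp_force: 0.0
-70 0 | -65 0 | -60 0 | -54 0 | -49 0 | -4 60 | 0 60 | 5 60 | 10 60 | 15 60 | 20 60 | 25 60 | 30 57 | 35 49 | 40 39 | 45 31 | 50 0 | 55 0 | 60 0 | 65 0 | 70 0 | [0.5329 0.0327 0.2096]
```

One roll done. Next roll with the same recipe.

```bash
python3 -m pendant '[[0.08,-0.006,0,0.012,0],[0.08,-0.006,0,0.013,0],[0.08,0,0,0,0],[0.0675,0,0,0,0],[0.0665,0,0,0,0],[0.0663,0,0,0,0],[0.0662,0,0,0,0],[0.0661,0,0,0,0],[0.0661,0,0,0,0],[0.0661,0,0,0,0]]'|egrep 'pos|contact|gr'; python3 -m pendant '[[0.066,0.0015,0,-0.0018,0],[0.066,0.0015,0,-0.0018,0],[0.066,0.0015,0,-0.0018,0],[0.066,0.0015,0,-0.0018,0],[0.066,0,0,0,0]]'|egrep 'pos|contact|gr';  python3 - <<'E'
from h import *
tilt()
E
```

```text
eef_pos: [0.5215, 0.0309, 0.1849]
contact_force: [-0.1, -0.4, 0.3]
gripper_width: 0.776
grasp_force: 0.2
eef_pos: [0.5278, 0.0318, 0.1924]
contact_force: [-0.2, 1.5, 0.7]
gripper_width: 0.772
grasp_force: 0.5
-70 0 | -65 0 | -60 0 | -54 0 | -49 0 | 0 59 | 5 60 | 10 94 | 15 60 | 20 59 | 25 60 | 30 59 | 35 57 | 40 49 | 45 39 | 50 30 | 55 0 | 60 0 | 65 0 | 70 0 | [0.5277 0.0317 0.1923]
```

```bash
python3 -m pendant '[[0.0665,-0.006,0,0.0072,0],[0.066,0,0,0,0],[0.0659,0,0,0,0],[0.0659,0,0,0,0],[0.0659,0,0,0,0]]'|egrep 'contact|gr'; python3 -m pendant '[[0.0658,0,0,0,0],[0.0658,0,0,0,0]]'|egrep 'grasp'; python3 -m pendant '[[0.0658,0.0015,0,-0.0018,0],[0.0658,0.0015,0,-0.0018,0],[0.0658,0.0015,0,-0.0018,0],[0.0658,0.0015,0,-0.0018,0],[0.0658,0,0,0,0]]'|egrep 'pos|contact|gr';  python3 - <<'E'
from h import *
tilt()
E
```

```text
contact_force: [-0.3, -0.4, -2.9]
gripper_width: 0.771
grasp_force: 4.0
grasp_force: 7.4
eef_pos: [0.528, 0.0317, 0.1925]
contact_force: [0.1, -0.1, -0.7]
gripper_width: 0.767
grasp_force: 7.3
-70 0 | -65 0 | -60 0 | -54 0 | -49 0 | -44 0 | -39 0 | -9 40 | -4 47 | 0 52 | 5 59 | 10 96 | 15 64 | 20 63 | 25 62 | 30 61 | 35 60 | 40 59 | 45 58 | 50 45 | 55 28 | 60 0 | 65 0 | 70 0 | [0.5279 0.0317 0.1925]
```

Tilting again. I'll run the rest of the arc in one call.

```bash
python3 -m pendant '[[0.0658,0.0025,0,-0.0027,0],[0.0658,0.0025,0,-0.0025,0],[0.0658,0.003,0,-0.0025,0],[0.0658,0.0035,0,-0.0025,0],[0.0658,0.004,0,-0.0025,0],[0.0658,0.004,0,-0.002,0],[0.0658,0.004,0,-0.0015,0],[0.0658,0.004,0,-0.001,0],[0.0658,0.004,0,-0.0005,0],[0.0658,0.004,0,0,0],[0.0658,0.004,0,0,0],[0.0658,0.003,0,0,0]]'|egrep 'pos|contact|gr';  python3 - <<'E'
from h import *
tilt()
E
```

```text
eef_pos: [0.5698, 0.0376, 0.2098]
contact_force: [-5.0, -0.6, 7.7]
gripper_width: 0.773
grasp_force: 6.7
-70 0 | -65 0 | -60 0 | -54 0 | -9 60 | -4 60 | 0 60 | 5 60 | 10 60 | 15 60 | 20 60 | 25 59 | 30 52 | 35 42 | 40 33 | 45 0 | 50 0 | 55 0 | 60 0 | 65 0 | 70 0 | [0.57   0.0376 0.2098]
```

Second roll done. Third:

```bash
python3 -m pendant '[[0.08,0,0,0,0],[0.08,-0.008,0,0.012,0],[0.08,-0.008,0,0.013,0],[0.08,0,0,0,0],[0.067,0,0,0,0],[0.0665,0,0,0,0],[0.066,0,0,0,0],[0.0659,0,0,0,0],[0.0658,0,0,0,0],[0.0658,0,0,0,0],[0.0658,0,0,0,0]]'|egrep 'pos|contact|gr'; python3 -m pendant '[[0.0658,0.0015,0,-0.0018,0],[0.0658,0.0015,0,-0.0018,0],[0.0658,0.0015,0,-0.0018,0],[0.0658,0.0015,0,-0.0018,0],[0.0658,0,0,0,0]]'|egrep 'pos|contact|gr';  python3 - <<'E'
from h import *
tilt()
E
```

```text
eef_pos: [0.5542, 0.0354, 0.1854]
contact_force: [1.0, -0.2, 4.7]
gripper_width: 0.771
grasp_force: 7.1
eef_pos: [0.5596, 0.0361, 0.1919]
contact_force: [0.9, -0.5, -2.8]
gripper_width: 0.769
grasp_force: 7.1
-70 0 | -65 0 | -60 0 | -54 0 | -49 0 | -44 0 | -39 0 | -9 38 | -4 45 | 0 53 | 5 92 | 10 95 | 15 63 | 20 62 | 25 62 | 30 61 | 35 60 | 40 59 | 45 56 | 50 44 | 55 30 | 60 0 | 65 0 | 70 0 | [0.5595 0.0361 0.1919]
```

Tilting well. I'll finish this one, then release, rise and check the well depth and the end.

```bash
python3 -m pendant '[[0.0658,0.0025,0,-0.0027,0],[0.0658,0.0025,0,-0.0025,0],[0.0658,0.003,0,-0.0025,0],[0.0658,0.0035,0,-0.0025,0],[0.0658,0.004,0,-0.0025,0],[0.0658,0.004,0,-0.002,0],[0.0658,0.004,0,-0.0015,0],[0.0658,0.004,0,-0.001,0],[0.0658,0.004,0,-0.0005,0],[0.0658,0.004,0,0,0],[0.0658,0.004,0,0,0],[0.0658,0.003,0,0,0]]'|egrep 'pos|contact|gr'; python3 -m pendant '[[0.08,0,0,0,0],[0.0854,0,0,0,0],[0.0854,0,0,-0.03,0],[0.0854,0,0,-0.04,0],[0.0854,0,0,-0.04,0],[0.0854,0,0,-0.04,0],[0.0854,0,0.015,0,0],[0.0854,0,0,0,0],[0.0854,0,0,0,0]]'|egrep 'pos|contact|gr'
cat >> h.py <<'E'
def well(x,y,r=.05):
    m=bot.camera_model("wrist");im,d=bot.read_camera("wrist");c,s,yaw,z=blk("wrist",d,x,y,r=r,z0=.055)
    P=cloud("wrist",d,(c[0]-.02,c[0]+.02,c[1]-.02,c[1]+.02,.0,.05));print("block",c,s,yaw,z,"deep pts",len(P),P.mean(0).round(4) if len(P) else "",P[:,2].min() if len(P) else "")
    u,v=w2px("wrist",[*c,.06],m);hole(m,im,.06,u,v,r=14);return im,m,c,yaw
E
python3 - <<'E'
from h import *
well(.615,.04)
E
```

```text
eef_pos: [0.6022, 0.0421, 0.2097]
contact_force: [-0.4, -0.5, -0.5]
gripper_width: 0.774
grasp_force: 5.9
eef_pos: [0.6031, 0.0263, 0.3592]
contact_force: [-0.3, 0.2, 0.5]
gripper_width: 0.998
grasp_force: 0.0
block [0.61397137 0.04430995] (39.310401916503906, 66.13333129882812) 97.900696 0.05911785123299891 deep pts 120 [0.6085 0.0452 0.0341] 0.0179868676978305
dark [258.  185.5] [9, 9, 13, 12, 155] [0.6141 0.0436 0.06  ] rect [258.  185.5] [11. 12.] [0.6141 0.0436 0.06  ]
```

The real well (about 42 mm deep) is on top at (0.614, 0.044). Next, block 1.

```bash
python3 -m pendant '[[0.0854,0,0,0,-4.2],[0.0854,0,0,0,-4.2],[0.0854,0,0,0,-4.1],[0.0854,-0.013,0.0306,0,0],[0.0854,-0.013,0.0306,0,0],[0.0854,-0.013,0.0306,0,0],[0.0854,-0.013,0.0306,0,0],[0.0854,-0.013,0.0306,0,0],[0.0854,-0.013,0.0306,0,0],[0.0854,-0.013,0.0306,0,0],[0.0854,0,0,0,0],[0.0854,0,0,0,0]]'|egrep 'pos|contact|gr'
python3 - <<'E'
from h import *
im,m,c,yaw=well(.569,-.215,r=.06);rel(*c)
E
```

```text
eef_pos: [0.5922, -0.2073, 0.3572]
contact_force: [-0.5, 1.4, -0.2]
gripper_width: 0.996
grasp_force: 0.0
block [ 0.53038647 -0.16822607] (40.364498138427734, 39.388797760009766) 22.27454 0.06045967061837999 deep pts 180 [ 0.544  -0.1766  0.0263] 8.418435973466174e-05
dark [213.2 247.5] [0, 6, 28, 22, 401] [ 0.5241 -0.167   0.06  ] rect [215.5 244.5] [21. 27.] [ 0.528  -0.1682  0.06  ]
p [ 0.5927 -0.205   0.3576] yaw 20.4 tool dx,dy mm [-45.6 -56.2]
```

Block 1 has been knocked aside. I'll relocate it.

Run:
```python
from h import *
im,m,c,yaw=well(.52,-.15,r=.075);rel(*c)
for s in(1,-1): 
    np.set_printoptions(linewidth=200);face(im,m,c,float(yaw),s)
```

```text
block [ 0.52438025 -0.15730917] (42.03168869018555, 66.17681884765625) 112.358505 0.06042843325448289 deep pts 23 [ 0.5431 -0.1407  0.0462] 0.00045503100354251145
dark [206.6 248.8] [0, 3, 28, 25, 502] [ 0.5209 -0.1589  0.06  ] rect [205.5 246. ] [24. 27.] [ 0.5234 -0.1571  0.06  ]
p [ 0.5931 -0.2037  0.358 ] yaw 20.5 tool dx,dy mm [-48.  -67.6]
[[178.0, 277.0], [167.0, 213.0], [185.0, 195.0], [193.0, 250.0]]
[[ 22  61  96  99  96 131 165 178 181 181 180 181 181 180 180 179 180 179 181 181 162 145 137 134 138 137 135 138]
 [ 20  64  98  97 112 157 198 208 207 207 209 203 207 208 204 207 206 205 209 198 170 153 138 135 140 136 134 139]
 [ 20  67  98  98 137 181 206 207 209 208 210 205 209 211 209 210 210 212 212 193 180 165 142 138 143 135 134 139]
 [ 21  61  94 120 141 184 182 193 195 189 197 187 206 210 209 210 210 214 207 183 185 175 152 143 141 135 136 139]
 [ 20  58 101 132 132 164 150 161 158 158 165 164 205 208 208 209 211 212 196 181 188 180 166 147 138 135 136 138]
 [ 19  65 125 123 120 130 124 130 124 138 135 171 208 208 210 211 213 207 185 183 185 184 178 154 137 134 136 13
[... 4199 characters left out ...]
 135 132]
 [ 79  79  78  79  80  78  76  80  89  91  89  74  60  57  71  84  92  92  94  93  92  89  90 100 119 135 136 132]
 [ 78  77  78  80  79  77  76  83  89  93  84  64  52  55  69  84  92  93  94  92  91  91  95 109 132 137 135 133]
 [ 77  77  78  80  78  75  78  84  91  94  80  59  47  50  69  86  94  95  94  92  91  94 106 122 136 138 134 135]
 [ 76  77  78  78  77  76  79  84  96  94  81  62  50  49  73  90  97  98  96  94  93  98 120 131 138 138 134 135]
 [ 76  76  78  78  76  77  79  90  99  95  85  67  56  60  79  95 100 101  99  98 100 108 131 135 140 137 135 136]
 [ 77  75  77  78  77  77  81 101 102 101  88  72  62  71  90 103 103 103 104 103 107 123 137 137 140 135 136 138]]
```

Still well-down, now at (0.524, −0.157) and yawed 112.4°. I'll roll it three times in +x' too.

```bash
python3 -m pendant '[[0.0854,-0.0234,-0.0234,0,-1.9],[0.0854,-0.0234,-0.0234,0,0],[0.0854,-0.0234,-0.0234,0,0],[0.0854,0,0,0.02,0],[0.0854,0,0,0.035,0],[0.0854,0,0,0.035,0],[0.0854,0,0,0.035,0],[0.0854,0,0,0.03,0],[0.0854,0,0,0.018,0],[0.0854,0,0,0,0],[0.0854,0,0,0,0]]'|egrep 'pos|contact|gr'
python3 - <<'E'
from h import *
im,d=bot.read_camera("wrist");o,p,R=st();X=cloud("wrist",d,(p[0]-.12,p[0]+.12,p[1]-.12,p[1]+.12,.055,.064));L=(X-p)@R
L=L[L[:,0]>.012];c,s,a=cv2.minAreaRect((L[:,:2]*1000).astype(np.float32));print(p,c,s,a,L[:,:2].min(0),L[:,:2].max(0))
E
```

```text
eef_pos: [0.5019, -0.1642, 0.1859]
contact_force: [-0.1, -0.5, -0.1]
gripper_width: 0.999
grasp_force: 0.0
[ 0.50251539 -0.16472208  0.187047  ] (28.465986251831055, 0.4122161865234375) (97.46072387695312, 32.928680419921875) 89.9998779296875 [ 0.01200155 -0.04831811] [0.0449304  0.04914261]
```

```bash
python3 -m pendant '[[0.075,0,0,0,0],[0.067,0,0,0,0],[0.067,0,0,0,0],[0.0665,0,0,0,0],[0.066,0,0,0,0],[0.0659,0,0,0,0],[0.0658,0,0,0,0],[0.0658,0,0,0,0],[0.0658,0,0,0,0]]'|egrep 'pos|contact|gr'; python3 -m pendant '[[0.0658,0.0015,0,-0.0018,0],[0.0658,0.0015,0,-0.0018,0],[0.0658,0.0015,0,-0.0018,0],[0.0658,0.0015,0,-0.0018,0],[0.0658,0,0,0,0]]'|egrep 'pos|contact|gr';  python3 - <<'E'
from h import *
tilt()
E
```

```text
eef_pos: [0.5024, -0.1665, 0.1872]
contact_force: [-0.3, -0.1, 7.4]
gripper_width: 0.773
grasp_force: 6.8
eef_pos: [0.5078, -0.1635, 0.1938]
contact_force: [-0.7, 0.8, -2.8]
gripper_width: 0.772
grasp_force: 7.6
-70 0 | -65 0 | -60 0 | -54 0 | -49 0 | -44 0 | -4 51 | 5 64 | 10 94 | 15 63 | 20 62 | 25 61 | 30 60 | 35 60 | 40 57 | 45 45 | 50 30 | 55 0 | 60 0 | 65 0 | 70 0 | [ 0.5077 -0.1635  0.1938]
```

Same behaviour. I'll do the full arc, then start the second roll.

```bash
python3 -m pendant '[[0.0658,0.0025,0,-0.0027,0],[0.0658,0.0025,0,-0.0025,0],[0.0658,0.003,0,-0.0025,0],[0.0658,0.0035,0,-0.0025,0],[0.0658,0.004,0,-0.0025,0],[0.0658,0.004,0,-0.002,0],[0.0658,0.004,0,-0.0015,0],[0.0658,0.004,0,-0.001,0],[0.0658,0.004,0,-0.0005,0],[0.0658,0.004,0,0,0],[0.0658,0.004,0,0,0],[0.0658,0.003,0,0,0]]'|egrep 'pos|contact|gr';  python3 - <<'E'
from h import *
tilt()
E
python3 -m pendant '[[0.08,0,0,0,0],[0.08,-0.008,0,0.012,0],[0.08,-0.008,0,0.013,0],[0.08,0,0,0,0],[0.067,0,0,0,0],[0.0665,0,0,0,0],[0.066,0,0,0,0],[0.0659,0,0,0,0],[0.0658,0,0,0,0],[0.0658,0,0,0,0],[0.0658,0,0,0,0]]'|egrep 'pos|contact|gr'; python3 -m pendant '[[0.0658,0.0015,0,-0.0018,0],[0.0658,0.0015,0,-0.0018,0],[0.0658,0.0015,0,-0.0018,0],[0.0658,0.0015,0,-0.0018,0],[0.0658,0,0,0,0]]'|egrep 'pos|contact|gr';  python3 - <<'E'
from h import *
tilt()
E
```

```text
eef_pos: [0.5473, -0.1475, 0.2114]
contact_force: [-0.4, -0.6, -3.5]
gripper_width: 0.771
grasp_force: 5.7
-70 0 | -65 0 | -19 59 | -14 60 | -9 60 | -4 60 | 0 60 | 5 60 | 10 60 | 15 60 | 20 55 | 25 46 | 30 36 | 35 1 | 40 0 | 45 0 | 50 0 | 55 0 | 60 0 | 65 0 | 70 0 | [ 0.5477 -0.1473  0.2114]
eef_pos: [0.5327, -0.1534, 0.1873]
contact_force: [0.2, 1.2, 6.5]
gripper_width: 0.776
grasp_force: 7.5
eef_pos: [0.5379, -0.1514, 0.1938]
contact_force: [0.2, 0.7, -5.3]
gripper_width: 0.771
grasp_force: 8.0
-70 0 | -65 0 | -60 0 | -54 0 | -49 0 | 0 64 | 5 64 | 10 94 | 15 62 | 20 61 | 25 60 | 30 60 | 35 58 | 40 46 | 45 32 | 50 0 | 55 0 | 60 0 | 65 0 | 70 0 | [ 0.5378 -0.1514  0.1937]
```

P is slightly nearer the middle this time, so the arc must be flatter.

```bash
python3 -m pendant '[[0.0658,0.003,0,-0.0018,0],[0.0658,0.003,0,-0.0018,0],[0.0658,0.0036,0,-0.0016,0],[0.0658,0.0036,0,-0.0016,0],[0.0658,0.0038,0,-0.001,0],[0.0658,0.0038,0,-0.0008,0],[0.0658,0.004,0,-0.0005,0],[0.0658,0.004,0,0,0],[0.0658,0.004,0,0,0],[0.0658,0.004,0,0,0],[0.0658,0,0,0,0]]'|egrep 'pos|contact|gr';  python3 - <<'E'
from h import *
tilt()
E
```

```text
eef_pos: [0.5725, -0.1369, 0.2028]
contact_force: [-0.2, -1.0, -4.2]
gripper_width: 0.773
grasp_force: 7.8
-70 0 | -65 0 | -60 0 | -19 50 | -14 54 | -9 59 | -4 63 | 0 68 | 5 71 | 10 69 | 15 68 | 20 66 | 25 65 | 30 64 | 35 62 | 40 46 | 45 29 | 50 0 | 55 0 | 60 0 | 65 0 | 70 0 | [ 0.572  -0.1371  0.2027]
```

```bash
python3 -m pendant '[[0.0659,0,0,0,0],[0.0659,0,0,0,0],[0.066,0,0,0,0],[0.066,0,0,0,0]]'|egrep 'pos|contact|gr';  python3 - <<'E'
from h import *
tilt()
E
```

```text
eef_pos: [0.5718, -0.1375, 0.2032]
contact_force: [-0.5, 0.9, -0.8]
gripper_width: 0.771
grasp_force: 0.8
-70 0 | -65 0 | -19 51 | -14 54 | -9 58 | -4 61 | 0 65 | 5 68 | 10 66 | 15 64 | 20 62 | 25 59 | 30 57 | 35 54 | 40 30 | 45 0 | 50 0 | 55 0 | 60 0 | 65 0 | 70 0 | [ 0.5718 -0.1374  0.2032]
```

```bash
python3 -m pendant '[[0.0659,0,0,0,0],[0.0659,0.003,0,-0.0015,0],[0.0659,0.003,0,-0.0015,0],[0.0659,0.004,0,-0.001,0],[0.0659,0.004,0,-0.001,0],[0.0659,0.004,0,0,0],[0.0659,0.004,0,0,0],[0.0659,0,0,0,0]]'|egrep 'pos|contact|gr';  python3 - <<'E'
from h import *
tilt()
E
```

```text
eef_pos: [0.5932, -0.1285, 0.208]
contact_force: [1.8, 0.7, -0.2]
gripper_width: 0.769
grasp_force: 3.6
-24 58 | -19 59 | -14 60 | -9 61 | -4 62 | 0 63 | 5 64 | 10 64 | 15 60 | 20 54 | 25 47 | 30 42 | 35 0 | 40 0 | 45 0 | 50 0 | 55 0 | 60 0 | 65 0 | 70 0 | [ 0.5929 -0.1287  0.2081]
```

Past the tip point, about 10° to go. I'll finish and release.

```bash
python3 -m pendant '[[0.0659,0.004,0,0,0],[0.0659,0.004,0,0,0],[0.0659,0.002,0,0,0],[0.067,0,0,0,0],[0.08,0,0,0,0],[0.08,0,0,0,0],[0.08,0,0,0,0]]'|egrep 'pos|contact|gr';  python3 - <<'E'
from h import *
tilt()
E
```

```text
eef_pos: [0.6012, -0.1255, 0.2079]
contact_force: [0.3, -0.5, 0.1]
gripper_width: 0.936
grasp_force: 0.0
-70 0 | -19 60 | -14 60 | -9 60 | -4 60 | 0 60 | 5 60 | 10 60 | 15 58 | 20 50 | 25 40 | 30 31 | 35 0 | 40 0 | 45 0 | 50 0 | 55 0 | 60 0 | 65 0 | 70 0 | [ 0.6011 -0.1255  0.2078]
```

```bash
python3 -m pendant '[[0.08,-0.012,0,0.01,0],[0.08,-0.011,0,0.0125,0],[0.08,0,0,0,0],[0.067,0,0,0,0],[0.0665,0,0,0,0],[0.066,0,0,0,0],[0.0659,0,0,0,0],[0.0658,0,0,0,0],[0.0658,0,0,0,0],[0.0658,0,0,0,0]]'|egrep 'pos|contact|gr'; python3 -m pendant '[[0.0658,0.0015,0,-0.0018,0],[0.0658,0.0015,0,-0.0018,0],[0.0658,0.0015,0,-0.0018,0],[0.0658,0.0015,0,-0.0018,0],[0.0659,0,0,0,0],[0.0659,0.0025,0,-0.0027,0],[0.0659,0.0025,0,-0.0025,0],[0.0659,0.003,0,-0.0025,0],[0.0659,0.0035,0,-0.0025,0],[0.0659,0,0,0,0]]'|egrep 'pos|contact|gr';  python3 - <<'E'
from h import *
tilt()
E
```

```text
eef_pos: [0.5808, -0.1337, 0.1861]
contact_force: [0.7, 0.8, 5.8]
gripper_width: 0.772
grasp_force: 7.5
eef_pos: [0.5973, -0.1269, 0.2036]
contact_force: [0.5, 0.4, -0.4]
gripper_width: 0.768
grasp_force: 5.5
-70 0 | -65 0 | -60 0 | -19 50 | -14 52 | -9 55 | -4 59 | 0 62 | 5 65 | 10 68 | 15 66 | 20 64 | 25 61 | 30 59 | 35 56 | 40 44 | 45 0 | 50 0 | 55 0 | 60 0 | 65 0 | 70 0 | [ 0.5971 -0.127   0.2035]
```

```bash
python3 -m pendant '[[0.0659,0.004,0,-0.0025,0],[0.0659,0.004,0,-0.002,0],[0.0659,0.004,0,-0.0015,0],[0.0659,0.004,0,-0.001,0],[0.0659,0.004,0,-0.0005,0],[0.0659,0.004,0,0,0],[0.0659,0.004,0,0,0],[0.0659,0.004,0,0,0],[0.0659,0,0,0,0],[0.067,0,0,0,0],[0.0854,0,0,0,0],[0.0854,0,0,0,0]]'|egrep 'pos|contact|gr'; python3 -m pendant '[[0.0854,0,0,-0.03,0],[0.0854,0,0,-0.04,0],[0.0854,0,0,-0.04,0],[0.0854,0,-0.02,-0.04,0],[0.0854,0,-0.03,0,0],[0.0854,0,-0.03,0,0],[0.0854,0,0,0,0],[0.0854,0,0,0,0],[0.0854,0,0,0,0]]'|egrep 'pos|contact|gr';python3 - <<'E'
from h import *
well(.635,-.11); well(.614,.044)
E
```

```text
eef_pos: [0.6257, -0.1154, 0.2103]
contact_force: [0.4, -0.7, -0.4]
gripper_width: 0.998
grasp_force: 0.0
eef_pos: [0.5958, -0.0431, 0.3575]
contact_force: [-0.1, -1.0, -0.5]
gripper_width: 1.001
grasp_force: 0.0
block [ 0.62929492 -0.11488327] (41.34217834472656, 66.94841003417969) 112.27884 0.059777268338449305 deep pts 117 [ 0.6303 -0.1159  0.0421] 0.020144575389088846
dark [359.4 196. ] [7, 8, 14, 13, 165] [ 0.6292 -0.1143  0.06  ] rect [359.5 196. ] [12. 13.] [ 0.6292 -0.1143  0.06  ]
block [0.61436871 0.04331303] (41.400386810302734, 67.15149688720703) 98.00055 0.059865088173717176 deep pts 124 [0.6101 0.0471 0.0348] 0.019148271897678686
dark [190.4 145.4] [7, 7, 16, 16, 187] [0.6143 0.0436 0.06  ] rect [190.3 145.4] [14.3 13.3] [0.6142 0.0436 0.06  ]
```

Both true wells are on top: block 1 at (0.629, −0.114), block 2 at (0.614, 0.044). I'll fetch the middle probe.

```bash
python3 -m pendant '[[0.0854,0,0,0,5.6],[0.0854,0,0,0,5.6],[0.0854,0,0,0,5.6],[0.0854,0,0,0,5.6],[0.0854,-0.0085,-0.033,0,0],[0.0854,-0.0085,-0.033,0,0],[0.0854,-0.0085,-0.033,0,0],[0.0854,-0.0085,-0.033,0,0],[0.0854,-0.0085,-0.033,0,0],[0.0854,-0.0085,-0.033,0,0],[0.0854,-0.0085,-0.033,0,0],[0.0854,-0.0085,-0.033,0,0]]'|egrep 'pos|contact|gr'; python3 -m pendant '[[0.0854,-0.0085,-0.033,0,0],[0.0854,-0.0085,-0.033,0,0],[0.0854,-0.0085,-0.033,0,0],[0.0854,-0.0085,-0.033,0,0],[0.0854,0,0,0,0],[0.0854,0,0,0,0],[0.0854,0,0,0,0]]'|egrep 'pos|contact|gr'
python3 - <<'E'
from h import *
im,d=bot.read_camera("wrist")
C=cloud("wrist",d,(.38,.62,.28,.42,.07,.15))
for a in(.425,.4925):
    k=C[(abs(C[:,0]-a)<.03)]
    for z in(.09,.12):
        q=k[abs(k[:,2]-z)<.005]
        if len(q)>5: print(a,z,"x",q[:,0].max().round(4),"y",q[:,1].min().round(4),q[:,1].max().round(4),len(q))
    q=k[k[:,2]>.133]
    if len(q): c=cv2.minEnclosingCircle((q[:,:2]*1000).astype(np.float32));print("top",c);rel(*(np.array(c[0])/1000))
E
```

```text
eef_pos: [0.5283, 0.2219, 0.3571]
contact_force: [-0.3, 0.7, 0.3]
gripper_width: 1.001
grasp_force: 0.0
eef_pos: [0.4951, 0.3525, 0.3568]
contact_force: [-0.5, -1.3, -0.2]
gripper_width: 0.999
grasp_force: 0.0
0.425 0.09 x 0.4335 y 0.3371 0.3583 137
0.425 0.12 x 0.4338 y 0.3372 0.3585 191
top ((421.9543151855469, 348.0571594238281), 11.576944351196289)
p [0.4954 0.3518 0.3568] yaw -0.2 tool dx,dy mm [-73.4   4. ]
0.4925 0.09 x 0.5055 y 0.344 0.3648 80
0.4925 0.12 x 0.5063 y 0.3441 0.3654 115
top ((495.2236633300781, 355.17230224609375), 11.235249519348145)
p [0.4954 0.3518 0.3568] yaw -0.2 tool dx,dy mm [-0.2 -3.3]
```

```bash
python3 -m pendant '[[0.06,0,-0.0033,0.02,0],[0.05,0,0,0.028,0],[0.05,0,0,0.028,0],[0.05,0,0,0.022,0],[0.05,0,0,0,0],[0.05,0,0,0,0],[0.015,0,0,0,0],[0.015,0,0,0,0],[0.015,0,0,0,0],[0.015,0,0,0,0],[0.015,0,0,0,0],[0.015,0,0,0,0]]' 120|egrep 'pos|contact|gr'
python3 -m pendant '[[0.015,0,0,-0.02,0],[0.015,0,0,-0.03,0],[0.015,0,0,-0.03,0],[0.015,0,0,-0.03,0],[0.015,0,0,0,0],[0.015,0.0119,0.0311,0,0],[0.015,0.0119,0.0311,0,0],[0.015,0.0119,0.0311,0,0],[0.015,0.0119,0.0311,0,0],[0.015,0.0119,0.0311,0,0],[0.015,0.0119,0.0311,0,0],[0.015,0.0119,0.0311,0,0]]'|egrep 'pos|contact|gr'
python3 -m pendant '[[0.015,0.0119,0.0311,0,0],[0.015,0.0119,0.0311,0,0],[0.015,0.0119,0.0311,0,0],[0.015,0,0,0.01,0],[0.015,0,0,0.0,0],[0.015,0,0,0,0],[0.015,0,0,0,0]]'|egrep 'pos|contact|gr'
python3 - <<'E'
from h import *
align(.6142,.0436,"w30.png")
im=cv2.imread("pics/w30.png");m=bot.camera_model("wrist");u,v=w2px("wrist",[.6142,.0436,.06],m);hole(m,im,.06,u,v,r=14)
E
```

```text
eef_pos: [0.4951, 0.3566, 0.2613]
contact_force: [-0.2, -2.9, 7.4]
gripper_width: 0.23
grasp_force: 116.5
eef_pos: [0.5775, 0.1376, 0.3699]
contact_force: [0.0, 0.5, -0.8]
gripper_width: 0.238
grasp_force: 117.0
eef_pos: [0.6125, 0.0475, 0.3598]
contact_force: [-0.6, -0.0, -0.6]
gripper_width: 0.229
grasp_force: 117.0
p [0.6126 0.0477 0.3599] force [ 1.2 -0.4  0.7] stem n 256 zmax 0.2485 slopes -0.029 0.012
tip tool [ -3.6   1.7 248.5] tip px [277.3 223.1] world [0.6092 0.0462 0.1115]
dark [279.7 197.6] [8, 8, 14, 14, 158] [0.6145 0.0435 0.06  ] rect [279.7 197.5] [12.3 12.6] [0.6145 0.0435 0.06  ]
```

```bash
python3 -m pendant '[[0.015,0.0053,0.0027,0,0],[0.015,0,0,0.02,0],[0.015,0,0,0.019,0],[0.015,0,0,0,0],[0.015,0,0,0,0],[0.015,0,0,0,0],[0.015,0,0,0,0]]'|egrep 'pos|contact|gr'
python3 - <<'E'
from h import *
np.set_printoptions(linewidth=200)
align(.6142,.0436,"w31.png")
im=cv2.imread("pics/w31.png");m=bot.camera_model("wrist");u,v=w2px("wrist",[.6142,.0436,.06],m);hole(m,im,.06,u,v,r=16,thr=95)
print(im[int(v)-10:int(v)+18:2,int(u)-12:int(u)+13].mean(2).astype(int),int(u)-12,int(v)-10)
E
```

```text
eef_pos: [0.6188, 0.0434, 0.3218]
contact_force: [-0.0, -0.6, -0.4]
gripper_width: 0.233
grasp_force: 117.0
p [0.6187 0.0433 0.3218] force [-0.2  0.7 -0.6] stem n 255 zmax 0.2498 slopes -0.031 0.013
tip tool [ -3.6   1.7 249.8] tip px [277.5 222.7] world [0.6157 0.0416 0.0719]
dark [275.9 243.9] [16, 50, 26, 6, 51] [0.5916 0.0428 0.06  ] rect [275.5 243.5] [25.  5.] [0.592  0.0432 0.06  ]
net tip 0.41 [276.6, 208.5]
[[223 219 221 223 222 220 219 212 214 214 217 217 220 218 216 213 218 220 222 223 222 221 221 222 221]
 [225 223 224 221 220 219 220 218 218 218 218 217 216 220 220 212 216 220 222 225 222 223 222 223 222]
 [220 219 217 221 223 221 216 214 210 211 210 210 202 183 163 156 154 132 115 142 206 224 224 223 223]
 [225 223 223 224 211 161 100 101 122 129 131 126 124 126 126 127 128 128 122 124 181 218 217 217 215]
 [218 218 217 219 218 196 101  87 118 131 126 127 131 124 129 126 127 128 129 134 176 217 221 219 220]
 [210 215 214 216 217 202 120  95 122 124 126 131 132 127 119  97 104 126 128 132 162 215 219 217 217]
 [215 218 220 220 217 205 146 102 128 129 128 119 102 101 103 106 104 113 112 117 151 194 216 217 218]
 [218 216 216 216 218 216 196 110 126 123  95  92  93 100 104 107 104 109 107 104 114 169 215 217 214]
 [213 214 215 214 213 217 200 132 129 123  91  88  95 106 106 109 110 113 110  99  98 156 220 219 216]
 [219 219 220 218 219 218 205 169 146 140 104  93  99 109 105 104 109 106 103  99 127 197 218 219 217]
 [218 217 215 215 217 218 220 218 222 204 107  87 101 106 107 108 113 105 103 101 127 197 222 215 216]
 [219 216 218 215 218 215 216 220 221 198 101  90 102 104 107 104 110 110 102  99 124 199 225 218 220]
 [220 217 216 219 220 218 220 219 221 199 105  96 100 100 107 106 114 111 103  99 127 197 227 224 225]
 [224 224 224 225 224 224 224 209 143 121  89  92 102 104 106 106 106 109 107  98 104 162 223 221 222]] 262 208
```

Tip needs about −1.6 mm in x and −1.6 mm in tool y. I'll correct and probe gently.

```bash
python3 -m pendant '[[0.015,-0.0016,-0.0016,0,0],[0.015,0,0,0.004,0],[0.015,0,0,0,0],[0.015,0,0,0.004,0],[0.015,0,0,0.004,0],[0.015,0,0,0.003,0],[0.015,0,0,0.003,0],[0.015,0,0,0,0]]'
```

```text
t: 63.2
eef_pos: [0.6163, 0.0446, 0.3014]
tool_rot: [0.0, 1.0, -0.0, -0.001]
contact_force: [-0.0, 0.2, -0.1]
gripper_width: 0.229
grasp_force: 117.0
```

It's in the well with no force. I'll push it down fully.

```bash
python3 -m pendant '[[0.015,0,0,0.008,0],[0.015,0,0,0.008,0],[0.015,0,0,0.007,0],[0.015,0,0,0.006,0],[0.015,0,0,0.002,0],[0.015,0,0,0,0]]'|egrep 'pos|contact|gr'
python3 -m pendant '[[0.04,0,0,0,0],[0.06,0,0,0,0],[0.06,0,0,0,0],[0.06,0,0,-0.03,0],[0.07,0,0,-0.035,0],[0.0854,0,0,-0.035,0],[0.0854,-0.016,-0.02,0,0],[0.0854,-0.016,-0.02,0,0],[0.0854,-0.016,-0.028,0,0],[0.0854,-0.016,-0.028,0,0],[0.0854,0,0,0,0],[0.0854,0,0,0,0]]'|egrep 'pos|contact|gr'
python3 - <<'E'
from h import *
im,d=bot.read_camera("wrist");C=cloud("wrist",d,(.57,.66,.0,.09,.07,.17));print("probe in block: top",np.percentile(C[:,2],98) if len(C) else 0,C.mean(0),len(C));rel(.4222,.3482)
E
```

```text
eef_pos: [0.6166, 0.0446, 0.2713]
contact_force: [-2.3, -1.0, 4.3]
gripper_width: 0.228
grasp_force: 118.0
eef_pos: [0.5516, 0.1429, 0.3716]
contact_force: [0.2, -1.5, -0.1]
gripper_width: 0.999
grasp_force: 0.0
probe in block: top 0.1478473770805517 [0.6246601  0.03812775 0.12936086] 2278
p [0.5525 0.1412 0.3714] yaw 0.0 tool dx,dy mm [-130.1 -207.1]
```

Seated (top at 148 mm). Now the last probe.

```bash
python3 -m pendant '[[0.0854,-0.0163,-0.0259,0,0],[0.0854,-0.0163,-0.0259,0,0],[0.0854,-0.0163,-0.0259,0,0],[0.0854,-0.0163,-0.0259,0,0],[0.0854,-0.0163,-0.0259,0,0],[0.0854,-0.0163,-0.0259,0,0],[0.0854,-0.0163,-0.0259,0,0],[0.0854,-0.0162,-0.0257,0,0],[0.0854,0,0,0,0],[0.0854,0,0,0,0],[0.0854,0,0,0,0]]'|egrep 'pos|contact|gr'
python3 - <<'E'
from h import *
im,d=bot.read_camera("wrist")
C=cloud("wrist",d,(.38,.47,.28,.42,.07,.15))
for z in(.09,.12):
    q=C[abs(C[:,2]-z)<.005]
    if len(q)>5: print(z,"x",q[:,0].max().round(4),"y",q[:,1].min().round(4),q[:,1].max().round(4),len(q))
q=C[C[:,2]>.133];c=cv2.minEnclosingCircle((q[:,:2]*1000).astype(np.float32));print("top",c);rel(*(np.array(c[0])/1000))
E
```

```text
eef_pos: [0.4238, 0.3467, 0.3711]
contact_force: [0.5, 0.5, 0.3]
gripper_width: 0.995
grasp_force: 0.0
0.09 x 0.4326 y 0.3373 0.3586 79
0.12 x 0.4327 y 0.3375 0.3588 109
top ((421.64654541015625, 348.379150390625), 11.256377220153809)
p [0.4241 0.3462 0.3711] yaw -0.2 tool dx,dy mm [-2.4 -2.1]
```

```bash
python3 -m pendant '[[0.06,-0.0024,-0.0021,0.02,0],[0.05,0,0,0.03,0],[0.05,0,0,0.03,0],[0.05,0,0,0.031,0],[0.05,0,0,0,0],[0.05,0,0,0,0],[0.015,0,0,0,0],[0.015,0,0,0,0],[0.015,0,0,0,0],[0.015,0,0,0,0],[0.015,0,0,0,0],[0.015,0,0,0,0]]' 120|egrep 'pos|contact|gr'
python3 -m pendant '[[0.015,0,0,-0.02,0],[0.015,0,0,-0.03,0],[0.015,0,0,-0.03,0],[0.015,0,0,-0.035,0],[0.015,0,0,0,0],[0.015,0.013,0.029,0,0],[0.015,0.013,0.029,0,0],[0.015,0.013,0.029,0,0],[0.015,0.013,0.029,0,0],[0.015,0.013,0.029,0,0],[0.015,0.013,0.029,0,0],[0.015,0.013,0.029,0,0]]'|egrep 'pos|contact|gr'
python3 -m pendant '[[0.015,0.013,0.029,0,0],[0.015,0.013,0.029,0,0],[0.015,0.013,0.029,0,0],[0.015,0.013,0.029,0,0],[0.015,0.013,0.029,0,0],[0.015,0.013,0.029,0,0],[0.015,0.013,0.029,0,0],[0.015,0.013,0.029,0,0],[0.015,0,0,0.015,0],[0.015,0,0,0,0],[0.015,0,0,0,0],[0.015,0,0,0,0]]'|egrep 'pos|contact|gr'
python3 - <<'E'
from h import *
align(.6292,-.1143,"w40.png")
im=cv2.imread("pics/w40.png");m=bot.camera_model("wrist");u,v=w2px("wrist",[.6292,-.1143,.06],m);hole(m,im,.06,u,v,r=14)
E
```

```text
eef_pos: [0.4209, 0.3508, 0.2624]
contact_force: [-0.6, 0.6, 7.6]
gripper_width: 0.229
grasp_force: 117.0
eef_pos: [0.5112, 0.1453, 0.3758]
contact_force: [0.9, -0.2, -0.4]
gripper_width: 0.229
grasp_force: 117.4
eef_pos: [0.6147, -0.084, 0.3609]
contact_force: [-0.2, -0.5, -0.1]
gripper_width: 0.232
grasp_force: 117.4
p [ 0.6147 -0.0838  0.3612] force [-0.6 -0.4 -1. ] stem n 269 zmax 0.2492 slopes -0.008 0.003
tip tool [ -0.6   0.7 249.2] tip px [275.9 219.1] world [ 0.6144 -0.0844  0.112 ]
net tip 0.61 [272.4, 219.9]
dark [308.  184.2] [6, 7, 16, 16, 160] [ 0.6294 -0.1142  0.06  ] rect [307.9 184.2] [12.3 13. ] [ 0.6293 -0.1141  0.06  ]
```

```bash
python3 -m pendant '[[0.015,0.0075,0.0148,0,0],[0.015,0.0074,0.0149,0,0],[0.015,0,0,0.02,0],[0.015,0,0,0.019,0],[0.015,0,0,0,0],[0.015,0,0,0,0],[0.015,0,0,0,0],[0.015,0,0,0,0]]'|egrep 'pos|contact|gr'
python3 - <<'E'
from h import *
np.set_printoptions(linewidth=200)
align(.6293,-.1142,"w41.png")
im=cv2.imread("pics/w41.png");m=bot.camera_model("wrist");u,v=w2px("wrist",[.6293,-.1142,.06],m);print(u,v)
print(im[int(v)-10:int(v)+18:2,int(u)-12:int(u)+13].mean(2).astype(int),int(u)-12,int(v)-10)
E
```

```text
eef_pos: [0.6303, -0.1152, 0.3229]
contact_force: [1.2, 0.8, -0.2]
gripper_width: 0.232
grasp_force: 117.4
p [ 0.6302 -0.1151  0.3228] force [ 0.6  0.  -0.5] stem n 268 zmax 0.2505 slopes -0.01 0.003
tip tool [ -0.6   0.7 250.5] tip px [276.  218.9] world [ 0.6302 -0.1159  0.0723]
dark [277.1 239.4] [24, 50, 17, 6, 46] [ 0.6069 -0.1168  0.06  ] rect [277.  238.5] [ 5. 16.] [ 0.6077 -0.1168  0.06  ]
net tip 0.73 [273.2, 219.1]
274.1363877228809 214.29376437990624
[[218 215 214 211 216 213 215 217 218 219 212 212 216 219 221 220 218 220 218 220 221 222 221 221 223]
 [218 214 215 214 213 211 214 217 216 217 218 214 213 211 216 207 201 222 224 221 220 218 217 216 212]
 [220 219 216 219 211 216 218 216 209 211 196 156 134 125 122 113 116 175 216 214 211 211 210 214 215]
 [218 219 216 215 209 193 141 103 111 118 122 122 126 125 121 126 120 137 182 217 218 220 216 216 217]
 [222 222 210 149  98  99 104  99 105 116 126 125 125 124 127 124 124 120 143 208 215 213 213 214 215]
 [216 215 217 190 106  96  89  96 107 126 126 117  96  96  99 106 121 117 120 155 209 216 213 212 210]
 [213 212 209 214 193 114  95 101 108 114  96 102 104 108 109 109 112 105 103 131 168 210 216 217 217]
 [216 215 216 217 212 194 116  96 102 109  88  98 107 108 106 112 108 101  98 109 137 177 212 215 212]
 [215 213 213 213 214 212 191 115  97  85  94 101 105 107 108 110 107 102 103 153 215 222 222 218 215]
 [214 213 211 214 211 211 204 160 109  89  98  97 106 107 107 113 113 105  97 142 218 218 221 219 215]
 [212 210 216 219 220 214 219 211 174  98  95 101 104 104 113 106 109 105  98 140 212 218 220 219 220]
 [217 215 216 213 216 213 216 219 195 101  93 100 105 109 109 110 110 107  98 140 213 213 214 221 224]
 [215 212 217 215 216 214 216 217 197 104  96 102 102 109 112 107 111 104  96 128 188 211 215 215 217]
 [213 213 213 217 214 217 219 222 198  97  90 103 106 109 105 111 111 103  96 127 191 216 210 219 216]] 262 204
```

```bash
python3 -m pendant '[[0.015,-0.0012,-0.0017,0,0],[0.015,0,0,0.004,0],[0.015,0,0,0,0],[0.015,0,0,0.004,0],[0.015,0,0,0.004,0],[0.015,0,0,0.003,0],[0.015,0,0,0.003,0],[0.015,0,0,0,0]]'
```

```text
t: 70.25
eef_pos: [0.6282, -0.1133, 0.3024]
tool_rot: [-0.0, 1.0, -0.0, -0.001]
contact_force: [0.1, -0.2, -1.5]
gripper_width: 0.229
grasp_force: 117.4
```

It's in. I'll seat it, release, rise and go over the lever.

```bash
python3 -m pendant '[[0.015,0,0,0.008,0],[0.015,0,0,0.008,0],[0.015,0,0,0.008,0],[0.015,0,0,0.006,0],[0.015,0,0,0.002,0],[0.015,0,0,0,0]]'|egrep 'pos|contact|gr'
python3 -m pendant '[[0.04,0,0,0,0],[0.06,0,0,0,0],[0.06,0,0,0,0],[0.06,0,0,-0.03,0],[0.07,0,0,-0.035,0],[0.0854,0,0,-0.04,0],[0.04,-0.0168,0.0285,0,0],[0.02,-0.0168,0.0285,0,0],[0.0,-0.0168,0.0285,0,0],[0.0,-0.0168,0.0285,0,0],[0.0,0,0,0,0],[0.0,0,0,0,0]]'|egrep 'pos|contact|gr'
python3 - <<'E'
from h import *
im,d=bot.read_camera("wrist");
for x,y in((.629,-.114),(.6145,.0436)):
    C=cloud("wrist",d,(x-.04,x+.04,y-.04,y+.04,.09,.17));print("probe top",np.percentile(C[:,2],98) if len(C) else 0,len(C))
for cam in("scene","top","wrist"):
    if cam!="wrist": im,d=bot.read_camera(cam)
    for r in bot.pinpoint("logger_lever_tip",cam)[:2]:
        u,v=map(int,r["at"]);w=d[v-2:v+3,u-2:u+3];w=w[w>0];print(cam,r["score"],r["at"],px2w(cam,r["at"],w.min()) if len(w) else 0)
    if cam=="top":
        for n in("block_a_well","block_a"):print(n,[(round(r["score"],2),px2w("top",r["at"],z=.06).round(3)) for r in bot.pinpoint(n,"top")[:3]])
        C=cloud("top",d,(.35,.58,-.52,-.3,.045,.055));c,s,a=cv2.minAreaRect((C[:,:2]*1000).astype(np.float32));print("logger",c,s,a)
        C=cloud("top",d,(.35,.58,-.5,-.3,.065,.17))
        for z in(.07,.09,.11,.13,.145): q=C[abs(C[:,2]-z)<.01];print(z,len(q),q.mean(0).round(3) if len(q) else 0)
E
```

```text
eef_pos: [0.6287, -0.1131, 0.2722]
contact_force: [-3.4, 0.2, 10.2]
gripper_width: 0.229
grasp_force: 119.5
eef_pos: [0.5598, -0.2298, 0.376]
contact_force: [0.3, 0.4, 0.3]
gripper_width: 0.109
grasp_force: 0.0
probe top 0.14891315112273587 1997
probe top 0 0
scene 0.72 [153.8, 145.7] [ 0.4729276  -0.40006332  0.14862042]
top 0.49 [398.6, 239.3] [ 0.4506682  -0.40010858  0.15753821]
block_a_well []
block_a [(0.64, array([ 0.452, -0.419,  0.06 ])), (0.58, array([0.609, 0.044, 0.06 ])), (0.33, array([ 0.764, -0.153,  0.06 ]))]
logger (437.22998046875, -447.3055419921875) (203.2720489501953, 82.98316955566406) 17.538328170776367
0.07 78 [ 0.493 -0.419  0.075]
0.09 29 [ 0.49  -0.412  0.086]
0.11 10 [ 0.474 -0.407  0.109]
0.13 4 [ 0.469 -0.409  0.124]
0.145 31 [ 0.456 -0.409  0.151]
wrist 0.76 [491.7, 343.2] [-0.93762384 -1.74845252 -1.34271804]
```

The second probe is also seated (148.9 mm); the first was out of this view. The lever tip is near (0.456, −0.405, 0.15). I'll come down behind it with closed fingers.

```bash
python3 -m pendant '[[0,-0.0221,0.0253,0,0],[0,-0.0221,0.0253,0,0],[0,-0.0221,0.0253,0,0],[0,-0.0221,0.0253,0,0],[0,-0.0221,0.0253,0,0],[0,-0.0221,0.0253,0,0],[0,-0.0221,0.0253,0,0],[0,0,0,0.02,0],[0,0,0,0.03,0],[0,0,0,0.033,0],[0,0,0,0,0],[0,0,0,0,0]]'|egrep 'pos|contact|gr'
python3 - <<'E'
from h import *
im,d=bot.read_camera("wrist");C=cloud("wrist",d,(.40,.60,-.48,-.33,.03,.17))
for z in(.05,.06,.07,.08,.09,.1,.11,.12,.13,.14,.15): q=C[abs(C[:,2]-z)<.005];print(z,len(q),q.min(0).round(3) if len(q) else 0,q.max(0).round(3) if len(q) else 0)
E
```

```text
eef_pos: [0.4062, -0.4035, 0.2924]
contact_force: [-0.6, -0.3, 0.7]
gripper_width: 0.001
grasp_force: 0.0
0.05 20529 [ 0.4   -0.48   0.046] [ 0.542 -0.34   0.055]
0.06 28 [ 0.4   -0.465  0.055] [ 0.489 -0.399  0.056]
0.07 204 [ 0.45  -0.436  0.073] [ 0.526 -0.376  0.075]
0.08 7798 [ 0.45  -0.436  0.075] [ 0.526 -0.377  0.085]
0.09 1278 [ 0.478 -0.422  0.085] [ 0.498 -0.391  0.095]
0.1 177 [ 0.476 -0.413  0.095] [ 0.485 -0.403  0.105]
0.11 199 [ 0.472 -0.414  0.105] [ 0.481 -0.404  0.115]
0.12 242 [ 0.418 -0.415  0.115] [ 0.477 -0.398  0.125]
0.13 700 [ 0.414 -0.418  0.125] [ 0.472 -0.391  0.135]
0.14 631 [ 0.413 -0.418  0.135] [ 0.468 -0.391  0.145]
0.15 1679 [ 0.413 -0.424  0.145] [ 0.47  -0.391  0.155]
```

The lever is at y −0.409 with its pivot near x 0.488. Push.

```bash
python3 -m pendant '[[0,0.01,0.004,0,0],[0,0.012,0,0,0],[0,0.012,0,0,0],[0,0.012,0,0,0],[0,0.012,0,0,0],[0,0.012,0,0,0],[0,0.01,0,0,0],[0,0.006,0,0,0],[0,0,0,0,0]]'|egrep 'pos|contact|gr'
python3 -m pendant '[[0,0.004,0,0,0],[0,0.004,0,0,0],[0,0,0,0,0]]'|egrep 'pos|contact|gr'
python3 - <<'E'
from h import *
im,d=bot.read_camera("wrist");C=cloud("wrist",d,(.40,.60,-.48,-.33,.085,.17))
for z in(.1,.11,.12,.13,.14,.15): q=C[(abs(C[:,2]-z)<.005)&(C[:,0]>.49)];print(z,len(q),q.min(0).round(3) if len(q) else 0,q.max(0).round(3) if len(q) else 0)
E
```

```text
eef_pos: [0.4941, -0.4077, 0.2932]
contact_force: [-0.4, 0.7, -0.7]
gripper_width: 0.003
grasp_force: 0.0
eef_pos: [0.4994, -0.4089, 0.2931]
contact_force: [-3.9, -1.2, 1.2]
gripper_width: -0.003
grasp_force: 1.8
0.1 0 0 0
0.11 0 0 0
0.12 13 [ 0.51  -0.415  0.124] [ 0.511 -0.411  0.125]
0.13 233 [ 0.506 -0.423  0.125] [ 0.511 -0.408  0.135]
0.14 811 [ 0.506 -0.423  0.135] [ 0.538 -0.386  0.145]
0.15 2978 [ 0.506 -0.423  0.145] [ 0.538 -0.386  0.155]
```

The tip is near +37 mm past the pivot and the stop is felt (−3.9 N). I'll back off, rise and verify everything.

```bash
python3 -m pendant '[[0,0.002,0,0,0],[0,0,0,0,0],[0,-0.02,0,0,0],[0,-0.03,0,0,0],[0,0,0,-0.03,0],[0,0,0,-0.04,0],[0,0,0,-0.04,0],[0,0,0,0,0],[0,0,0,0,0]]'|egrep 'pos|contact|gr'
python3 - <<'E'
from h import *
im,d=bot.read_camera("wrist");C=cloud("wrist",d,(.40,.60,-.48,-.33,.1,.165))
for z in(.1,.12,.14,.15): q=C[abs(C[:,2]-z)<.005];print(z,len(q),q.mean(0).round(3) if len(q) else 0)
im,d=bot.read_camera("top")
for x,y in((.629,-.114),(.6145,.0436)):
    C=cloud("top",d,(x-.05,x+.05,y-.05,y+.05,.01,.17));T=C[C[:,2]>.13];B=C[abs(C[:,2]-.06)<.004];print("probe top",T[:,2].max().round(4),T.mean(0).round(3),"block top",B.mean(0).round(3),len(B))
print([(r["score"],px2w("scene",r["at"],z=.148)) for r in ([bot.read_camera("scene")] and bot.pinpoint("logger_lever_tip","scene")[:1])],st()[0]["t"])
E
```

```text
eef_pos: [0.4533, -0.4085, 0.4069]
contact_force: [0.2, 0.1, -0.3]
gripper_width: 0.0
grasp_force: 0.0
0.1 26 [ 0.498 -0.402  0.102]
0.12 41 [ 0.507 -0.401  0.119]
0.14 130 [ 0.525 -0.398  0.143]
0.15 822 [ 0.523 -0.398  0.149]
probe top 0.1522 [ 0.618 -0.115  0.145] block top [ 0.628 -0.115  0.06 ] 135
probe top 0.1501 [0.624 0.031 0.143] block top [0.611 0.043 0.06 ] 134
[(0.4, array([ 0.5383338 , -0.39076794,  0.148     ]))] 75.2
```

The lever leans fully on, both probes stand seated (tops about 0.15 m), and the blocks are flat and well-up. Handing in.

```bash
python3 -c "
from station import bot
print(bot.hand_in())"
```

```text
the job is handed in; nothing more can be done
None
```

I handed the job in at about 75 s: both blocks are rolled well-up with a probe seated in each and the lever is fully on, though a third probe, dropped on an early try at a false painted well, still lies on the bench (no pass/fail result was shown).

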